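Hook the brittle fuse-box cover under its keepers and click it shut

TASK

Close the fuse box on its sloping bracket: take the loose grey cover by its dome, hook its two tongues fully under the keepers at the upper end of the box while the latch end is still raised, then swing it down and press just until the red latch clicks over its edge. The old plastic is brittle: grip it lightly and do not press on after the click. Leave the cover shut and the other things on the bench where they are.

Things in the scene. Friction and masses are not known exactly. Their poses are not given: they have to be found in the camera images.
- fuse_box: Black plastic fuse box, 120 x 66 mm, 46 mm deep, walls 3 mm, open side up, fixed on a steel bracket whose rubber mounts let it sink up to 13 mm along its z when pressed; its rim slopes 30 degrees, low end (with the red latch) towards the robot. Origin: centre of the opening, in the plane of the rim, 100 mm above the bench. x: up the slope along the length; y: across; z: square out of the opening. Nothing inside stands above the rim.
- keepers (a point): Stop at the back of the two keepers at the box's upper end: x = 67.5 mm, z = 0 of the fuse box, same axes. Two black hoods, each 22 mm wide, at y = +18 and -18 mm. The slot floor is level with the rim, and a flat ledge (x = 45 to 61 mm) leads into it. The hoods begin at x = 61 mm; clear height 5.5 mm at the stop, flaring to 7 mm at the mouth; their tops are 11 mm above the rim.
- latch (a joint): Angle (rad) of the red spring latch at the box's lower end, 26 mm wide, its tip 16 mm above the rim. 0 at rest. In the last 13 mm of closing the cover's edge pushes its sloped nose out by 0.05 to 0.1 rad; the resistance grows to a peak of about 9 N at that edge (more must be pressed the farther from that edge), then drops as the latch springs back to 0 over the edge.
- cover_grip (a point): Loose grey cover, 133 x 66 x 33 mm, 0.1 kg, starts flat on the bench, dome up. Hollow dome 96 x 46 x 24 mm with upright sides (hold it across its width) on a 3 mm flange. This point: the dome's centre, 12 mm below its top and above the flange, 21 mm above the bench. x: to the end with the tongues; y: across; z: out of the dome. Brittle: cracks above 90 N of fingers in all or 40 N against the box.
- cover_tongues (a point): Tips of the cover's two tongues (14 mm wide, 3 mm thick, 8 mm long, at y = +18 and -18 mm of the cover): the point midway between them on their underside, 68 mm in x from and 15 mm below the dome's centre; axes as the cover. Tongue and flange undersides rest on the rim; skirts 6 mm deep below them fit in the box with 2 mm of play. Closed: x = 64 to 67.5 mm, z = 0 of the fuse box.
- cover_latch_edge (a point): Point on the underside of the cover's latch end, midway across, 3 mm inside the edge that the latch snaps over: -62 mm in x from and 15 mm below the dome's centre; axes as the cover. Closed: z = 0 of the fuse box. When this end is raised by 10 to 22 degrees the tongues can enter the keepers; let go then, it rests on the latch, about 11 mm up.
- screwdriver: Bystander: blue screwdriver, 237 mm long, lying on the bench.
- tape: Bystander: roll of tape, 102 mm across, 47 mm high, lying flat.
- brake_fluid: Bystander: black bottle with a blue cap, 178 mm high, standing.
- small_ratchet: Bystander: small ratchet with a green handle, 180 mm long, lying on the bench.

How it is judged:
On the way:
1. the tongues are under the keepers while the latch end is still raised (x of cover_tongues in the frame of fuse_box between 0.0625 and 0.07 m and y of cover_tongues in the frame of fuse_box between -0.006 and 0.006 m and z of cover_tongues in the frame of fuse_box between -0.003 and 0.0045 m and z of cover_latch_edge in the frame of fuse_box above 0.008 m), for 0.1 s.
At the end, for the whole second after the job is handed in: The cover lies flush on the box's rim: both ends within 3 mm of it, the tongues under the keepers by at least 2 mm, straight within 3 degrees, the latch sprung back to within 0.03 rad, everything released and at rest (x of cover_tongues in the frame of fuse_box between 0.0625 and 0.069 m and z of cover_tongues in the frame of fuse_box between -0.0015 and 0.003 m and z of cover_latch_edge in the frame of fuse_box between -0.0015 and 0.0025 m and angle between the x axis of cover_grip and the x axis of fuse_box, either way round below 0.05 rad and value of joint latch below 0.03 rad and linear speed of cover below 0.02 m/s); the robot touches nothing.
It fails at once if the cover is squeezed with more than 90 N in all (contact force between cover and the fingers above 90 N).
It fails at once if the cover is pressed or knocked against the box with more than 40 N (contact force between cover and fuse_box above 40 N).
It fails at once if a bystander (screwdriver, tape, bottle, ratchet) is moved by more than 20 mm (distance of any of screwdriver, tape, brake_fluid, small_ratchet from where it was at the start of the episode above 0.02 m).
It also fails if it takes over 64 s, if anything falls off the work surface, if the arm or the gripper's body presses on something with over 40 N, if the wrist force passes 120 N, or if a joint passes its speed limit or range.

ROBOT

A 6-joint arm with a two-finger parallel gripper is mounted at the origin on the work surface; the furniture and walls round the work are solid. World frame = base frame: x ahead of the robot, y to its left, z up, the work surface at z = 0. Lengths are in m, angles in rad, forces in N, time in s.
With the tool pointing down it reaches from about 0.35 to 0.95 m from the base axis. Payload 17.4 kg.
Tool frame: the origin (TCP) lies on the centre line of the jaws, within the pads' length; the fingertips stand 14 mm ahead of it and the grasp point (between the pads) lies 5 mm behind it; z points along the fingers, y is the line along which they close (so a half turn about z gives the same grasp; the last joint's range is limited). The gripper opens to 93 mm and grips with 3 to 60 N. Pads are 15 mm wide; open, the fingers measure 128 mm over their backs; the gripper's body (75 mm by 188 mm) begins 65 mm behind the grasp point.
Start: joints at [1.246, 0.116, 1.442, -0, 1.584, -0.038], TCP at [0.191, 0.647, 0.193] pointing down, gripper open.
Joint ranges: [-2.83, 2.83], [-0.83, 2.19], [0.07, 2.5], [-1.14, 4.28], [0.01, 3], [-2.97, 2.97]. Speed limits (rad/s): [1.89, 1.89, 2.22, 3.14, 3.14, 3.14].

INTERFACE

Orientations are given as [roll, pitch, yaw] about the fixed x, y, z axes, in that order (R = Rz(yaw) Ry(pitch) Rx(roll)).
In Python, from rig import monitor, cams, finish_job gives the robot as it stands. The module is installed in compiled form; this text tells all that it offers.
- The arm moves only by the tool step_arm, never from a script. Its argument "series" is a list of rows, each an object of numbers: "hand": the finger opening in m, from 0 to 0.093; "x", "y", "z": the shift along the tool's x, y, z in m; "roll": the turn about the tool's z in degrees. A call has 1 to 12 rows; each row shifts and turns the commanded pose from where the row before left it, along the tool's axes as they then stand; what a row does not reach is not made up. A row lasts 1/8 s, in which the tool goes at most 62.5 mm and 10.7 degrees, less where a joint would pass 70% of its speed; a pose out of reach is approached as far as the arm can. A call with a gripper value outside its range is refused whole. The fingers move at their own pace and stop on an object; the grip force is fixed at half the most. Time passes only in rows, so rows that do not move let the fingers close. It gives the time, the measured TCP pose, the force, the opening and the grip force at its end, in the units of the state.
- monitor.get_state(): the state, without advancing time (a new reading comes with each control period).
- cams.get_image(name): name is "side" or "top" or "wrist"; returns the picture (420x560x3 uint8, red, green, blue); there is no depth.
- cams.get_calibration(name): a dict with "fx", "fy", "cx", "cy" (pixels), "R" (3x3) and "t" (3): a world point X has camera coordinates R X + t. Camera axes: x right, y down, z forward; pixel columns grow to the right and rows downward; lengths in m; the calibration is good to about 2 mm. The wrist camera is an equidistant fisheye: a pixel r from the principal point sees the ray r / f radians off the axis. A picture is of the moment at which its call begins: read the wrist's pose just before it. get_calibration takes no time and is no camera call; for the wrist camera it gives the pose at the moment of the call.
- finish_job(): hands the job in; it is judged then, once.
The state is a dict: "clock": time; "q": joint angles; "qd": joint speeds; "joint_efforts": joint torques, N m; "tcp_pos": TCP position; "tool_rot": TCP orientation; "wrist_force": force on the tool from outside, world axes, zero at the start; "moment": the same for the moment, N m; "opening": finger opening in m; "finger_force": force on a finger pad.
Only numpy, scipy, OpenCV 4.12 (cv2) and the standard library are available. Lean on these libraries where they do the work, as an engineer would, in place of code of your own. Each camera call takes 0.05 s, during which the arm holds its last target. There are 200 camera calls.

## Working session

There is one attempt and no reset: what is moved stays moved. The work goes in short steps, Python scripts to look and compute and a tool call to move; the robot and the scene stay as the last step left them, time stands still between calls to the robot, and variables do not carry over. Pictures are saved under pics/ and viewed, at most 10 in all, crops included, and the job is handed in when it is done.

Besides the shell and the picture viewer there is one more tool, called after "Request:" in YAML: its name, and indented under it one key for each argument. step_arm: Moves the arm, as the interface text tells. Its arguments: {"type":"object","properties":{"series":{"type":"array","items":{"type":"object","properties":{"hand":{"type":"number"},"x":{"type":"number"},"y":{"type":"number"},"z":{"type":"number"},"roll":{"type":"number"}}}}},"required":["series"]}

```bash
mkdir -p pics; python3 - <<'E'
from rig import monitor,cams
import cv2,numpy as np
s=monitor.get_state();print(s)
for n in("side","top","wrist"):
    c=cams.get_calibration(n);print(n,c)
    im=cams.get_image(n);cv2.imwrite(f"pics/{n}0.png",im[:,:,::-1])
E
```

```text
{'clock': 0.0, 'q': array([ 1.24619767e+00,  1.16503757e-01,  1.44224759e+00, -2.22801371e-05,
        1.58395945e+00, -3.78149703e-02]), 'qd': array([ 1.55281932e-03,  5.19430782e-04,  9.53098712e-04,  8.22536860e-06,
       -1.21731910e-03, -8.09116244e-05]), 'joint_efforts': array([-8.42899190e-04, -7.21268320e+01, -6.22610307e+01,  7.79496529e-02,
        2.38300109e-02, -8.91091122e-05]), 'tcp_pos': array([0.19089328, 0.64722137, 0.19190417]), 'tool_rot': array([-3.14047447e+00, -2.00099428e-05,  2.85480868e+00]), 'wrist_force': array([-0.26316658,  0.52905852, -0.30591108]), 'moment': array([ 0.00136231, -0.02915142, -0.012462  ]), 'finger_force': 0.0, 'opening': 0.09309777981460629}
side {'fx': 467.5128372792495, 'fy': 467.5128372792495, 'cx': 274.968251959759, 'cy': 211.4010391886414, 'R': array([[ 0.80951909, -0.58708572,  0.00303298],
       [-0.39895684, -0.55388782, -0.73078159],
       [ 0.43071136,  0.59037162, -0.68260462]]), 't': array([-0.41484429,  0.29060052,  1.39000165])}
top {'fx': 384.3483211681381, 'fy': 384.3483211681381, 'cx': 276.58754880599315, 'cy': 208.10802089100665, 'R': array([[-0.01106798, -0.99992053, -0.0060359 ],
       [-0.99231498,  0.01172736, -0.12318057],
       [ 0.12324157,  0.00462616, -0.99236592]]), 't': array([0.02919121, 0.56986065, 1.19867892])}
wrist {'fx': 325.19226210127806, 'fy': 325.19226210127806, 'cx': 281.3640606797131, 'cy': 216.2664224764178, 'R': array([[ 0.28244978,  0.95928099, -0.0014483 ],
       [ 0.91880395, -0.2700972 ,  0.28783121],
       [ 0.27571982, -0.08262856, -0.95768006]]), 't': array([-0.6746148 , -0.03451857,  0.3916576 ])}
```

View pics/top0.png

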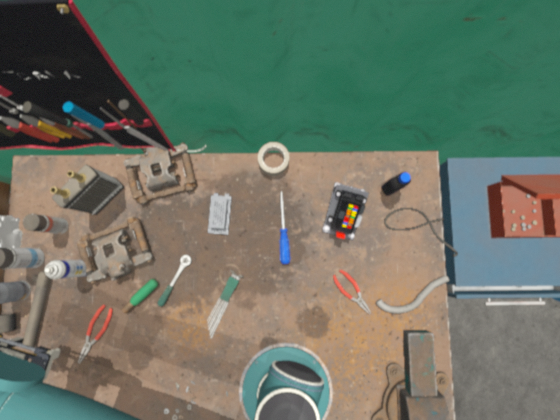

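View pics/side0.png

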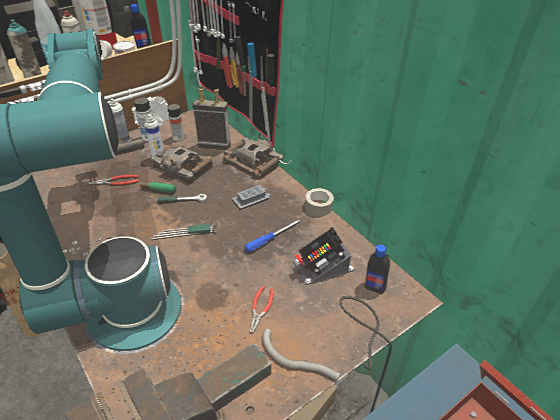

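The top view shows the cover at about (219,214), the box at (346,212) with its red latch at (341,236), the screwdriver at (284,230) and the bottle at (397,183). I'll zoom in on the cover and box.

```bash
python3 - <<'E'
import cv2,numpy as np
t=cv2.imread('pics/top0.png');s=cv2.imread('pics/side0.png')
z=lambda im,x,y,w,h:cv2.resize(im[y:y+h,x:x+w],(400,300),interpolation=cv2.INTER_CUBIC)
a=np.hstack([z(t,189,192,60,45),z(t,312,180,68,51)])
b=np.hstack([z(s,221,174,60,45),z(s,280,220,84,63)])
cv2.imwrite('pics/crop0.png',np.vstack([a,b]))
E
```

```text
(no output)
```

View pics/crop0.png

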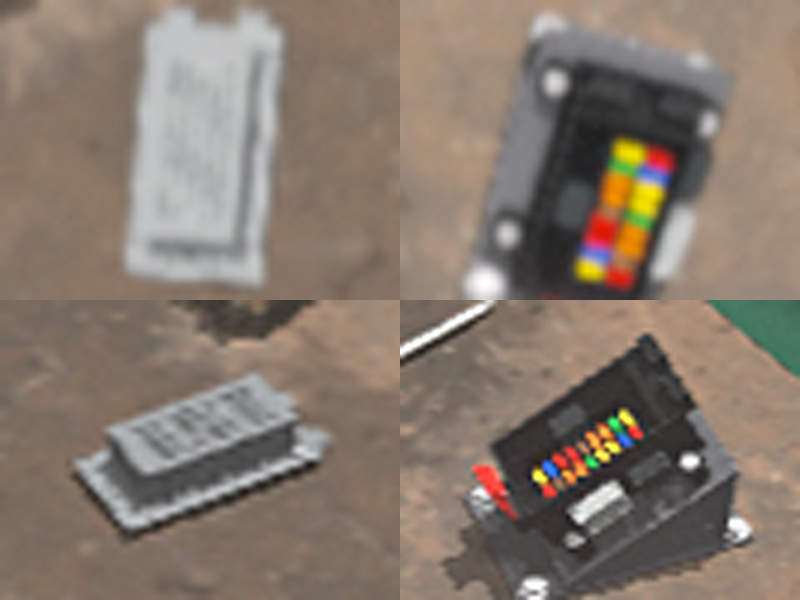

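```bash
cat > h.py <<'E'
import numpy as np,cv2
from scipy.spatial.transform import Rotation as Ro
from scipy.optimize import least_squares
def ray(c,uv,fish=False):
    d=(np.atleast_2d(uv)-[c['cx'],c['cy']])/[c['fx'],c['fy']]
    if fish:
        r=np.linalg.norm(d,axis=1,keepdims=True)+1e-12; d=np.hstack([d/r*np.sin(r),np.cos(r)])
    else: d=np.hstack([d,np.ones((len(d),1))])
    return -c['R'].T@c['t'], d@c['R']
def onz(c,uv,z,fish=False):
    o,d=ray(c,uv,fish); return o+d*((np.asarray(z)-o[2])/d[:,2])[:,None]
def proj(c,X,fish=False):
    p=np.atleast_2d(X)@c['R'].T+c['t']
    if fish:
        r=np.hypot(p[:,0],p[:,1]);k=np.arctan2(r,p[:,2])/r; uv=p[:,:2]*k[:,None]
    else: uv=p[:,:2]/p[:,2:]
    return uv*[c['fx'],c['fy']]+[c['cx'],c['cy']]
E
python3 - <<'E'
from h import *
from rig import cams,monitor
c=cams.get_calibration('top')
q=np.array([[145,25],[280,30],[262,285],[128,272]])/6.667+[189,192]
P=onz(c,q,.009*np.ones(4));print('flange',P.round(3),P.mean(0),np.linalg.norm(P[0]-P[3]),np.linalg.norm(P[0]-P[1]))
d=P[0]+P[1]-P[2]-P[3];print('yaw',np.arctan2(d[1],d[0]))
q=np.array([[347,210],[341,236],[284,262],[282,195],[273,157],[397,183]]);print(onz(c,q,[.1,.08,.02,.005,.047,.1]).round(3))
s=monitor.get_state();w=cams.get_calibration('wrist');R=Ro.from_euler('xyz',s['tool_rot']).as_matrix()
o=-w['R'].T@w['t'];print('cam in tool',R.T@(o-s['tcp_pos']),(w['R']@R).round(3))
E
```

```text
flange [[0.617 0.239 0.009]
 [0.614 0.173 0.009]
 [0.488 0.181 0.009]
 [0.495 0.246 0.009]] [0.55343261 0.20980383 0.009     ] 0.12221543877687382 0.06688053565483719
yaw -0.06218731109096847
[[ 0.554 -0.191  0.1  ]
 [ 0.476 -0.174  0.08 ]
 [ 0.398  0.001  0.02 ]
 [ 0.617  0.004  0.005]
 [ 0.735  0.032  0.047]
 [ 0.635 -0.347  0.1  ]]
cam in tool [ 8.00082954e-02  1.42250022e-04 -1.92059246e-01] [[ 0.     1.     0.   ]
 [-0.958  0.001 -0.288]
 [-0.288 -0.     0.958]]
```

View pics/wrist0.png

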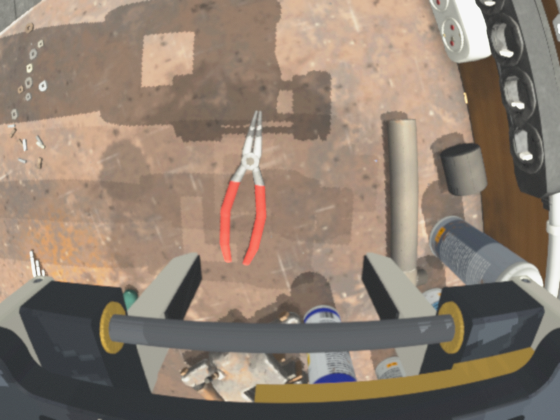

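The wrist view looks between the fingers, and image down points away from the robot. The cover is near (0.553, 0.210) with its tongues far away, yaw about -0.06. I'm moving above it.

Request:
step_arm:
  series:
    - {"z": -0.05, "roll": -6.45}
    - {"x": -0.0388, "y": -0.0414, "roll": -6.45}
    - {"x": -0.0388, "y": -0.0414}
    - {"x": -0.0388, "y": -0.0414}
    - {"x": -0.0388, "y": -0.0414}
    - {"x": -0.0388, "y": -0.0414}
    - {"x": -0.0388, "y": -0.0414}
    - {"x": -0.0388, "y": -0.0414}
    - {"x": -0.0388, "y": -0.0414, "z": 0.04}
    - {"x": -0.0388, "y": -0.0414, "z": 0.04}
    - {"x": -0.0388, "y": -0.0414, "z": 0.03}
    - {}

```text
validation failed for argument at $.se...
```

```bash
cat > snap.py <<'E'
import sys,pickle,cv2
from rig import cams,monitor
n,cam=sys.argv[1:3]
s=monitor.get_state();c=cams.get_calibration(cam);im=cams.get_image(cam)
cv2.imwrite(f'pics/{n}.png',im[:,:,::-1]);pickle.dump((s,c),open(f'pics/{n}.pkl','wb'))
print(s['clock'],s['tcp_pos'].round(4),s['tool_rot'].round(4),s['wrist_force'].round(1))
if len(sys.argv)>3:
    x,y,w,h=map(int,sys.argv[3:7]);k=min(800/w,600/h);cv2.imwrite(f'pics/{n}c.png',cv2.resize(im[y:y+h,x:x+w,::-1],None,fx=k,fy=k,interpolation=cv2.INTER_CUBIC));print('k',k)
E
python3 snap.py w1 wrist 160 60 240 180
```

```text
0.15 [0.1909 0.6473 0.1921] [-3.1407 -0.      2.8548] [-0.1 -0.1 -0.6]
k 3.3333333333333335
```

View pics/w1c.png

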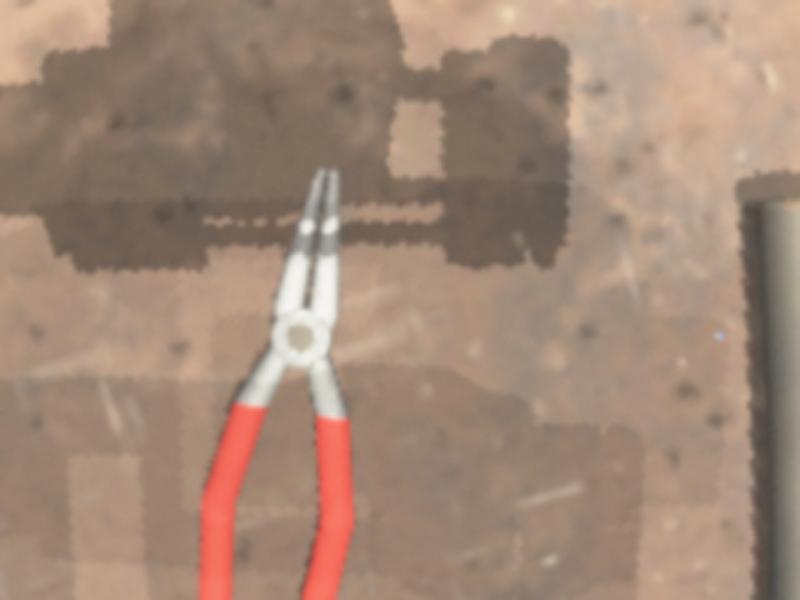

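The move was refused as invalid, so that picture only shows the pliers under the start pose. I'll resend it with every field given.

Request:
step_arm:
  series:
    - {"x": 0, "y": 0, "z": -0.05, "roll": -6.45, "hand": 0.093}
    - {"x": -0.0388, "y": -0.0414, "z": 0, "roll": -6.45, "hand": 0.093}
    - {"x": -0.0388, "y": -0.0414, "z": 0, "roll": 0, "hand": 0.093}
    - {"x": -0.0388, "y": -0.0414, "z": 0, "roll": 0, "hand": 0.093}
    - {"x": -0.0388, "y": -0.0414, "z": 0, "roll": 0, "hand": 0.093}
    - {"x": -0.0388, "y": -0.0414, "z": 0, "roll": 0, "hand": 0.093}
    - {"x": -0.0388, "y": -0.0414, "z": 0, "roll": 0, "hand": 0.093}
    - {"x": -0.0388, "y": -0.0414, "z": 0, "roll": 0, "hand": 0.093}
    - {"x": -0.0388, "y": -0.0414, "z": 0.04, "roll": 0, "hand": 0.093}
    - {"x": -0.0388, "y": -0.0414, "z": 0.04, "roll": 0, "hand": 0.093}
    - {"x": -0.0388, "y": -0.0414, "z": 0.03, "roll": 0, "hand": 0.093}
    - {"x": 0, "y": 0, "z": 0, "roll": 0, "hand": 0.093}

```text
clock: 1.7
tcp_pos: [0.5399, 0.2134, 0.1384]
tool_rot: [-3.14, -0.004, 3.076]
wrist_force: [-0.5, 0.6, 0.2]
opening: 0.093
finger_force: 0.0
```

```bash
python3 snap.py w1 wrist 160 120 260 195
```

```text
1.7 [0.5399 0.2134 0.1384] [-3.1396 -0.0037  3.0763] [-0.5  0.6  0.2]
k 3.076923076923077
```

View pics/w1c.png

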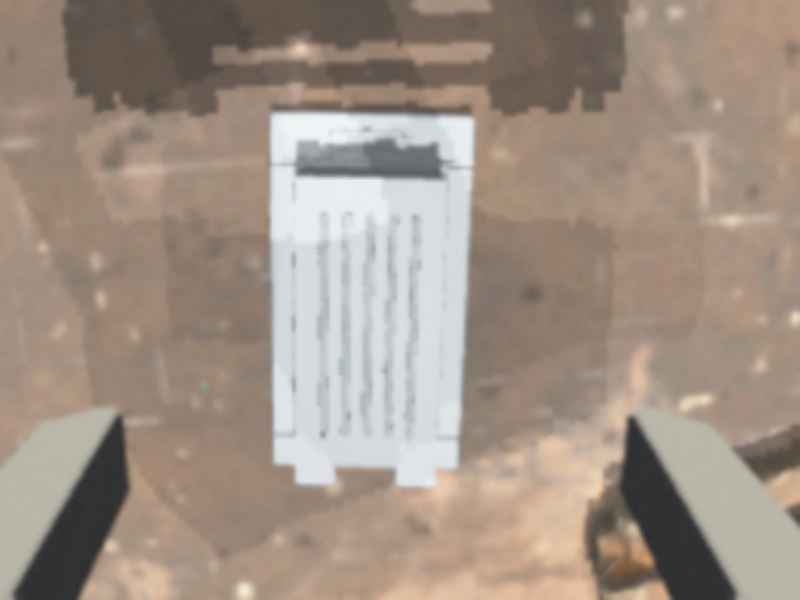

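The cover fills the crop: latch-end flange corners at (271,113) and (474,115), tongue-end corners at (274,466) and (457,468). I'll fit its pose.

```bash
cat >> h.py <<'E'
def Rx(y,p=0): return Ro.from_euler('zy',[y,p]).as_matrix() if 0 else Ro.from_euler('ZY',[y,-p]).as_matrix()
E
python3 - <<'E'
from h import *;import pickle
s,c=pickle.load(open('pics/w1.pkl','rb'))
q=np.array([[271,113],[474,115],[457,468],[274,466],[297,485],[435,486]])/3.0769+[160,120]
M=np.array([[-65,-33,-12],[-65,33,-12],[60,33,-12],[60,-33,-12],[68,-25,-12],[68,25,-12]])/1000
f=lambda v:(proj(c,M@Rx(v[2]).T+[v[0],v[1],.021],True)-q).ravel()
r=least_squares(f,[.55,.21,-.06]);print(r.x,r.fun.round(1))
R=Ro.from_euler('xyz',s['tool_rot']).as_matrix()
print('tool delta to centre',R.T@(np.r_[r.x[:2],.029]-s['tcp_pos']),'yaw',s['tool_rot'][2])
E
```

```text
[ 0.5594472   0.21029797 -0.08211609] [-0.4 -0.3  0.1  0.2  0.4  0.  -0.  -0.4 -0.2  0.1  0.   0.5]
tool delta to centre [-0.02010873 -0.00163833  0.10935422] yaw 3.0763107369912697
```

Request:
step_arm:
  series:
    - {"x": -0.005, "y": -0.0016, "z": 0.04, "roll": 0.96, "hand": 0.093}
    - {"x": 0, "y": 0, "z": 0.04, "roll": 0, "hand": 0.093}
    - {"x": 0, "y": 0, "z": 0.02, "roll": 0, "hand": 0.093}
    - {"x": 0, "y": 0, "z": 0, "roll": 0, "hand": 0.093}
    - {"x": 0, "y": 0, "z": 0, "roll": 0, "hand": 0.093}

```text
clock: 2.38
tcp_pos: [0.545, 0.2151, 0.0433]
tool_rot: [3.141, 0.002, 3.064]
wrist_force: [-0.2, 0.1, 0.5]
opening: 0.0926
finger_force: 0.0
```

Request:
step_arm:
  series:
    - {"x": 0, "y": -0.0036, "z": 0.0143, "roll": 0.25, "hand": 0.093}
    - {"x": 0, "y": 0, "z": 0, "roll": 0, "hand": 0.093}
    - {"x": 0, "y": 0, "z": 0, "roll": 0, "hand": 0.04}
    - {"x": 0, "y": 0, "z": 0, "roll": 0, "hand": 0.04}
    - {"x": 0, "y": 0, "z": 0, "roll": 0, "hand": 0.04}
    - {"x": 0, "y": 0, "z": 0, "roll": 0, "hand": 0.04}
    - {"x": 0, "y": 0, "z": 0, "roll": 0, "hand": 0.04}
    - {"x": 0, "y": 0, "z": 0, "roll": 0, "hand": 0.04}

```text
clock: 3.38
tcp_pos: [0.544, 0.2109, 0.0271]
tool_rot: [-3.142, -0.0, 3.059]
wrist_force: [0.5, -0.6, 0.4]
opening: 0.0411
finger_force: 0.0
```

Request:
step_arm:
  series:
    - {"x": 0, "y": 0, "z": 0, "roll": 0, "hand": 0.04}
    - {"x": 0, "y": 0, "z": 0, "roll": 0, "hand": 0.04}

```text
clock: 3.62
tcp_pos: [0.544, 0.2109, 0.0271]
tool_rot: [-3.142, 0.0, 3.059]
wrist_force: [-0.4, 0.7, 0.3]
opening: 0.0398
finger_force: 0.0
```

```bash
python3 snap.py w2 wrist 160 120 260 195
```

```text
3.625 [0.544  0.2109 0.0271] [-3.1416  0.      3.0589] [-0.4  0.7  0.3]
k 3.076923076923077
```

View pics/w2c.png

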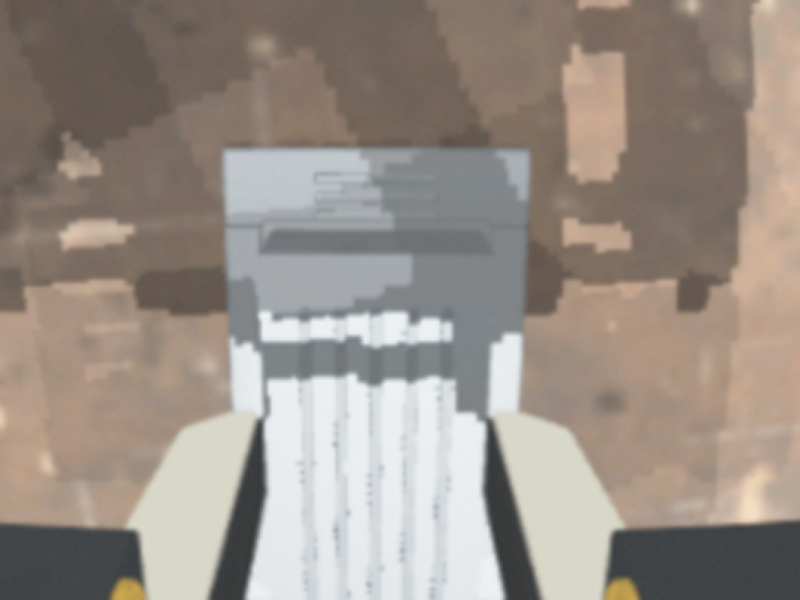

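The pads sit either side of the dome at crop columns 265 and 488, but there's no force yet, so I'll close further.

Request:
step_arm:
  series:
    - {"x": 0, "y": 0, "z": 0, "roll": 0, "hand": 0.034}
    - {"x": 0, "y": 0, "z": 0, "roll": 0, "hand": 0.034}
    - {"x": 0, "y": 0, "z": 0, "roll": 0, "hand": 0.034}

```text
clock: 4.05
tcp_pos: [0.544, 0.2109, 0.0271]
tool_rot: [3.142, 0.0, 3.059]
wrist_force: [0.3, 0.3, 0.7]
opening: 0.0341
finger_force: 0.0
```

```bash
python3 snap.py w3 wrist 160 120 260 195; python3 - <<'E'
from h import *;import pickle
s,c=pickle.load(open('pics/w2.pkl','rb'))
v=[0.5594472,0.21029797,-0.08211609]
M=np.array([[-65,-33,-12],[-65,33,-12],[-48,-23,12],[-48,23,12],[-48,-23,-12],[-48,23,-12],[-15,-23,12],[-15,23,12],[-15,-23,-5],[-15,23,-5]])/1000
print((proj(c,M@Rx(v[2]).T+[v[0],v[1],.021],True)-[160,120])*3.0769)
R=Ro.from_euler('xyz',s['tool_rot']).as_matrix()
T=np.array([[7.5,-20,14],[7.5,20,14],[7.5,-20,-5],[7.5,20,-5]])/1000
print((proj(c,T@R.T+s['tcp_pos'],True)-[160,120])*3.0769)
E
```

```text
4.05 [0.544  0.2109 0.0271] [3.1416 0.     3.0588] [0.3 0.3 0.7]
k 3.076923076923077
[[221.61282086 148.98201962]
 [531.26575598 149.02530387]
 [257.48758099 253.7546188 ]
 [496.02498509 253.74762655]
 [269.9312973  226.30917105]
 [482.9427053  226.3108218 ]
 [263.36391077 411.55519943]
 [489.88386119 411.48344851]
 [271.34846169 380.85664464]
 [481.48769442 380.80404894]]
[[281.9944033  342.34696867]
 [464.79285268 342.43209237]
 [273.83258133 373.66488441]
 [472.90108025 373.75855961]]
```

View pics/w3c.png

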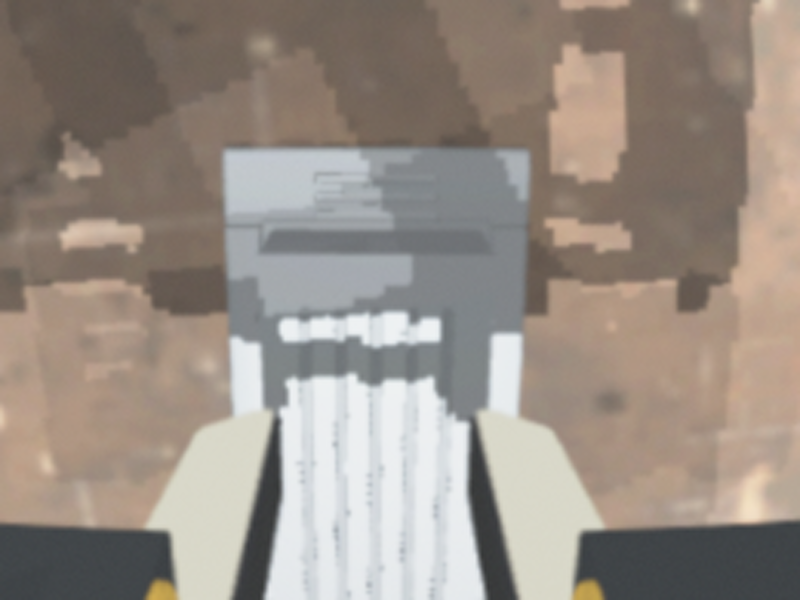

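The projected dome edges match the picture. The fingertips (inner corners at crop (278,412) and (470,412)) scale to about 29 mm behind the reported TCP, so they hang at about z = 0.055, above the dome top. I'll open and lower in guarded steps, checking force.

Request:
step_arm:
  series:
    - {"x": 0, "y": 0, "z": 0, "roll": 0, "hand": 0.093}
    - {"x": 0, "y": 0, "z": 0, "roll": 0, "hand": 0.093}
    - {"x": 0, "y": 0, "z": 0, "roll": 0, "hand": 0.093}
    - {"x": 0, "y": 0, "z": 0, "roll": 0, "hand": 0.093}
    - {"x": 0, "y": 0, "z": 0, "roll": 0, "hand": 0.093}
    - {"x": 0, "y": 0, "z": 0, "roll": 0, "hand": 0.093}
    - {"x": 0, "y": 0, "z": 0.004, "roll": 0, "hand": 0.093}
    - {"x": 0, "y": 0, "z": 0.004, "roll": 0, "hand": 0.093}
    - {"x": 0, "y": 0, "z": 0.004, "roll": 0, "hand": 0.093}

```text
clock: 5.22
tcp_pos: [0.5439, 0.2109, 0.0147]
tool_rot: [-3.141, -0.0, 3.059]
wrist_force: [0.8, 1.2, -0.1]
opening: 0.0928
finger_force: 0.0
```

Request:
step_arm:
  series:
    - {"x": 0, "y": 0, "z": 0.0015, "roll": 0, "hand": 0.093}
    - {"x": 0, "y": 0, "z": 0.0015, "roll": 0, "hand": 0.093}

```text
clock: 5.48
tcp_pos: [0.544, 0.2109, 0.012]
tool_rot: [3.142, -0.0, 3.059]
wrist_force: [0.5, -0.2, 0.5]
opening: 0.0929
finger_force: 0.0
```

Request:
step_arm:
  series:
    - {"x": 0, "y": 0, "z": 0.004, "roll": 0, "hand": 0.093}
    - {"x": 0, "y": 0, "z": 0.004, "roll": 0, "hand": 0.093}
    - {"x": 0, "y": 0, "z": 0.004, "roll": 0, "hand": 0.093}

```text
clock: 5.85
tcp_pos: [0.544, 0.2109, -0.0002]
tool_rot: [-3.142, -0.0, 3.059]
wrist_force: [-0.5, -0.1, -0.6]
opening: 0.0927
finger_force: 0.0
```

Still free at TCP z = 0, which confirms the offset. I'll lower another 13 mm, to an estimated tip height of about 15 mm, and close.

Request:
step_arm:
  series:
    - {"x": 0, "y": 0, "z": 0.004, "roll": 0, "hand": 0.093}
    - {"x": 0, "y": 0, "z": 0.004, "roll": 0, "hand": 0.093}
    - {"x": 0, "y": 0, "z": 0.005, "roll": 0, "hand": 0.093}
    - {"x": 0, "y": 0, "z": 0, "roll": 0, "hand": 0.044}
    - {"x": 0, "y": 0, "z": 0, "roll": 0, "hand": 0.044}
    - {"x": 0, "y": 0, "z": 0, "roll": 0, "hand": 0.044}
    - {"x": 0, "y": 0, "z": 0, "roll": 0, "hand": 0.044}
    - {"x": 0, "y": 0, "z": 0, "roll": 0, "hand": 0.044}
    - {"x": 0, "y": 0, "z": 0, "roll": 0, "hand": 0.044}
    - {"x": 0, "y": 0, "z": 0, "roll": 0, "hand": 0.044}

```text
clock: 7.1
tcp_pos: [0.544, 0.2109, -0.0128]
tool_rot: [3.142, 0.0, 3.059]
wrist_force: [-0.2, 0.7, 1.4]
opening: 0.0455
finger_force: 30.0
```

Gripped: opening 45.5 mm, 30 N per finger. I'm lifting and carrying the cover to where the box will be visible.

Request:
step_arm:
  series:
    - {"x": 0, "y": 0, "z": -0.02, "roll": 0, "hand": 0.044}
    - {"x": 0, "y": 0, "z": -0.04, "roll": 0, "hand": 0.044}
    - {"x": 0, "y": 0, "z": -0.045, "roll": 0, "hand": 0.044}
    - {"x": 0, "y": 0, "z": -0.045, "roll": 3.7, "hand": 0.044}
    - {"x": -0.01, "y": -0.02, "z": -0.043, "roll": 3.7, "hand": 0.044}
    - {"x": -0.022, "y": -0.038, "z": -0.04, "roll": 0, "hand": 0.044}
    - {"x": -0.022, "y": -0.0415, "z": 0, "roll": 0, "hand": 0.044}
    - {"x": -0.022, "y": -0.0415, "z": 0, "roll": 0, "hand": 0.044}
    - {"x": -0.022, "y": -0.0415, "z": 0, "roll": 0, "hand": 0.044}
    - {"x": -0.022, "y": -0.0415, "z": 0, "roll": 0, "hand": 0.044}
    - {"x": -0.011, "y": -0.025, "z": 0, "roll": 0, "hand": 0.044}
    - {"x": 0, "y": 0, "z": 0, "roll": 0, "hand": 0.044}

```text
clock: 8.6
tcp_pos: [0.6211, -0.0613, 0.2211]
tool_rot: [-3.141, 0.0, 2.927]
wrist_force: [0.5, 0.2, -1.8]
opening: 0.0459
finger_force: 30.0
```

```bash
python3 snap.py w4 wrist 20 10 340 255; python3 snap.py t4 top; python3 snap.py s4 side
```

```text
8.6 [ 0.6211 -0.0613  0.2211] [-3.1414e+00  5.0000e-04  2.9274e+00] [ 0.5  0.2 -1.8]
k 2.3529411764705883
8.65 [ 0.6209 -0.0601  0.2211] [3.1415e+00 5.0000e-04 2.9284e+00] [-0.3 -0.  -2.3]
8.7 [ 0.6209 -0.0594  0.221 ] [3.1413e+00 5.0000e-04 2.9293e+00] [ 0.4  0.3 -2.3]
```

View pics/w4c.png

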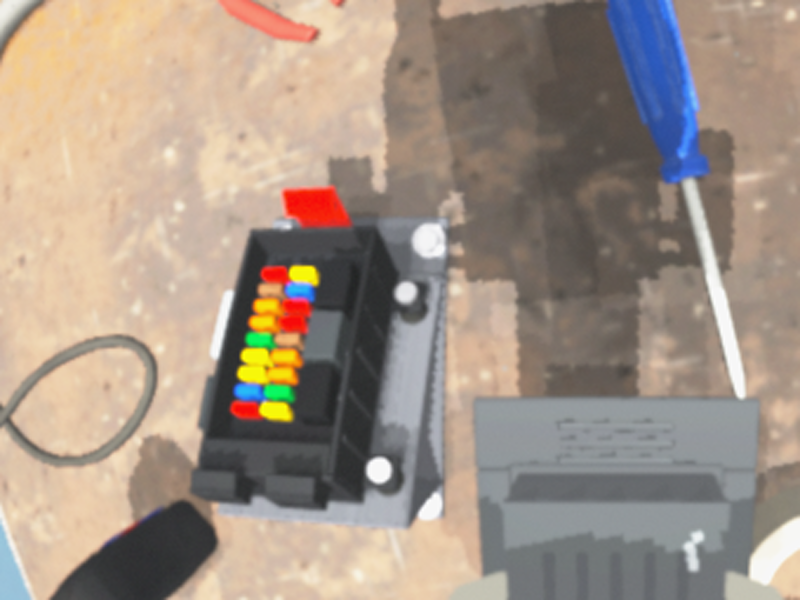

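The picture shows the box rim's latch-end corners at crop (251,230) and (374,226), the hood front edges at (202,467) to (252,474) and (270,474) to (329,479), the latch tip at (284 to 335,188), and the held cover at the lower right. I'll fit the box pose.

```bash
python3 - <<'E'
from h import *;import pickle
s,c=pickle.load(open('pics/w4.pkl','rb'));k=2.35294
q=np.array([[251,230],[374,226],[202,467],[252,474],[270,474],[329,479],[284,190],[335,187]])/k+[20,10]
def M(lx,lz=16): return np.array([[-60,-33,0],[-60,33,0],[61,-29,11],[61,-7,11],[61,7,11],[61,29,11],[lx,-13,lz],[lx,13,lz]])/1000
f=lambda v:(proj(c,M(v[3]*1000)@Rx(v[2],np.pi/6).T+[v[0],v[1],.1],True)-q).ravel()
r=least_squares(f,[.554,-.191,-.21,-.065],loss='soft_l1');print(r.x,f(r.x).round(1))
g=lambda v:(proj(c,M(v[3]*1000)@Rx(v[2],v[5]).T+[v[0],v[1],v[4]],True)-q).ravel()
r2=least_squares(g,[.554,-.191,-.21,-.065,.1,.52],loss='soft_l1');print(r2.x,g(r2.x).round(1))
# held cover check: latch-end flange edge
q2=np.array([[475,398],[759,400]])/k+[20,10]
R=Ro.from_euler('xyz',s['tool_rot']).as_matrix()
for yaw in[np.pi]:
    Cc=np.array([[-65,-33,-12],[-65,33,-12]])/1000
    # pred: cover rigid in tool as at grasp
    T0=Ro.from_euler('xyz',[np.pi,0,3.059]).as_matrix();t0=np.array([.544,.2109,-.0128])
    rel=(Cc@Rx(-.0821).T+[.5594,.2103,.021]-t0)@T0
    print('held pred',(proj(c,rel@R.T+s['tcp_pos'],True)-q2)*k)
# same fit projected in top view
for n in('t4','s4'):
    c2=pickle.load(open(f'pics/{n}.pkl','rb'))[1];p=proj(c2,M(-66)@Rx(r.x[2],np.pi/6).T+[r.x[0],r.x[1],.1])
    im=cv2.imread(f'pics/{n}.png');x0,y0=p.min(0).astype(int)-15;cr=im[y0:y0+75,x0:x0+66];cr=cv2.resize(cr,None,fx=6,fy=6,interpolation=cv2.INTER_CUBIC)
    for u in p: cv2.circle(cr,tuple(((u+.5-[x0,y0])*6).astype(int)),3,(255,255,0),-1)
    cv2.imwrite(f'pics/{n}o.png',cr)
a,b=[cv2.imread(f'pics/{n}o.png')[:450,:396] for n in('t4','s4')];cv2.imwrite('pics/o4.png',np.hstack([a,b]))
E
```

```text
[ 0.54268083 -0.18783557 -0.23886682 -0.07135461] [ 0.8  0.8  3.2 -1.1 -0.4  2.5 -2.5 -0.   2.8  0.3 -1.1 -1.4 -0.4  0.2
 -0.1 -0.3]
[ 0.54285179 -0.19433036 -0.27447655 -0.07282087  0.08785543  0.45203312] [ 0.7 -0.1  1.6  0.2  0.7  1.3 -2.2 -0.5  2.4  0.3 -2.6 -0.6 -0.5 -0.3
 -0.7  0. ]
held pred [[-2.15862132  0.1108635 ]
 [ 3.04373109 -1.80956847]]
```

The fit is only good to 2–3 px, so I want a view from directly above before fitting the cover. I'm moving so the box lies under the camera.

Request:
step_arm:
  series:
    - {"x": -0.009, "y": -0.036, "z": 0, "roll": 1.6, "hand": 0.044}
    - {"x": -0.009, "y": -0.036, "z": 0, "roll": 0, "hand": 0.044}
    - {"x": -0.009, "y": -0.036, "z": 0.01, "roll": 0, "hand": 0.044}
    - {"x": -0.009, "y": -0.036, "z": 0.02, "roll": 0, "hand": 0.044}
    - {"x": 0, "y": 0, "z": 0.015, "roll": 0, "hand": 0.044}
    - {"x": 0, "y": 0, "z": 0, "roll": 0, "hand": 0.044}
    - {"x": 0, "y": 0, "z": 0, "roll": 0, "hand": 0.044}

```text
clock: 9.62
tcp_pos: [0.6233, -0.2069, 0.1762]
tool_rot: [3.142, 0.001, 2.903]
wrist_force: [-0.1, 0.5, -1.0]
opening: 0.0461
finger_force: 30.0
```

```bash
python3 snap.py w5 wrist 190 0 200 180; python3 - <<'E'
from h import *;import pickle
s,c=pickle.load(open('pics/w5.pkl','rb'))
im=cv2.imread('pics/w5.png');k=3.3333
cr=cv2.resize(im[0:180,180:390],None,fx=k,fy=k,interpolation=cv2.INTER_CUBIC)
cr=cv2.convertScaleAbs(cr,alpha=1.5,beta=20)
v=[.5428,-.1895,-.2389]
M=np.array([[-60,-33,0],[-60,33,0],[60,33,0],[60,-33,0],[61,-29,11],[61,-7,11],[61,7,11],[61,29,11],[-71,-13,16],[-71,13,16],[45,-30,0],[45,30,0],[-57,30,0],[-57,-30,0]])/1000
p=(proj(c,M@Rx(v[2],np.pi/6).T+[v[0],v[1],.1],True)-[180,0])*k;print(p.round())
for u in p: cv2.drawMarker(cr,tuple(u.round().astype(int)),(255,255,0),0,8,1)
for i in range(0,700,50): cv2.line(cr,(i,0),(i,6 if i%100 else 14),(255,255,255),1); cv2.line(cr,(0,i),(6 if i%100 else 14,i),(255,255,255),1)
cv2.imwrite('pics/w5o.png',cr)
E
```

```text
9.625 [ 0.6233 -0.2069  0.1762] [3.1416e+00 1.0000e-03 2.9031e+00] [-0.1  0.5 -1. ]
k 3.3333333333333335
[[208. 211.]
 [452. 211.]
 [475. 627.]
 [182. 627.]
 [193. 616.]
 [295. 615.]
 [360. 615.]
 [463. 616.]
 [281. 141.]
 [380. 141.]
 [198. 565.]
 [459. 565.]
 [442. 218.]
 [219. 219.]]
```

View pics/w5o.png

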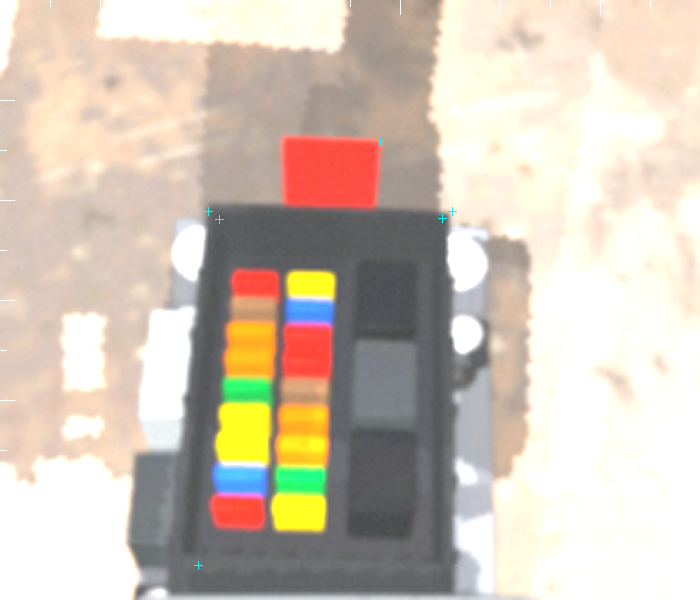

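The overlay shows the latch tip corners at (284,137) and (380,139), matching my model. The rim's outer edges run from (207,207) to (168,590) and from (444,212) to (456,595), so the box is turned slightly more than assumed. I'm refitting.

```bash
python3 - <<'E'
from h import *;import pickle
s,c=pickle.load(open('pics/w5.pkl','rb'));k=3.3333
q=np.array([[207,207],[444,212],[170,580],[455,580],[190,400],[450,400],[284,137],[380,139]])/k+[180,0]
def fit(z,pit,free=False):
    def f(v):
        x0,y0,yw,lx,a,b,d,e=v[:8]; zz,pp=(v[8],v[9]) if free else (z,pit)
        M=np.array([[-.06,-.033,0],[-.06,.033,0],[a,-.033,0],[b,.033,0],[d,-.033,0],[e,.033,0],[lx,-.013,.016],[lx,.013,.016]])
        r=proj(c,M@Rx(yw,pp).T+[x0,y0,zz],True)-q
        return np.r_[r.ravel(), ([(zz-.1)/.002,(pp-np.pi/6)/.02] if free else [])]
    r=least_squares(f,[.543,-.19,-.25,-.07,.05,.05,0,0]+([.1,.52] if free else []),loss='soft_l1',x_scale='jac')
    print(r.x.round(4),(r.fun*k).round(1));return r.x
fit(.1,np.pi/6);v=fit(.1,np.pi/6,True)
R=Ro.from_euler('xyz',s['tool_rot']).as_matrix()
print('tool yaw now',s['tool_rot'][2],'target',np.pi+v[2],'roll',np.degrees(s['tool_rot'][2]-np.pi-v[2]))
E
```

```text
[ 5.420e-01 -1.916e-01 -2.712e-01 -7.190e-02  4.990e-02  4.780e-02
  2.400e-03  2.000e-04] [-0.6 -0.5  6.3  1.5 -1.7 -0.1  2.1 -0.  -5.2 -0.3  4.9 -0.1 -3.1 -0.5
 -0.3  0.3]
[ 0.5416 -0.1916 -0.2711 -0.0721  0.0507  0.0486  0.0029  0.0007  0.0976
  0.522 ] [ 0.1 -0.6  5.2  1.4 -0.6 -0.   0.8 -0.  -4.2 -0.3  3.7 -0.  -2.9 -0.5
 -0.9  0.3 -4.  -0.3]
tool yaw now 2.903132890285297 target 2.8705419018806446 roll 1.8673260857463871
```

The box is at about (0.542, -0.1916), yaw -0.27. Next I'll place the tongues about 8 mm above the ledge at x = 52 mm.

Request:
step_arm:
  series:
    - {"x": 0.03, "y": -0.002, "z": 0, "roll": 1.7, "hand": 0.044}
    - {"x": 0.04, "y": -0.002, "z": 0, "roll": 0, "hand": 0.044}
    - {"x": 0.035, "y": -0.002, "z": 0.01, "roll": 0, "hand": 0.044}
    - {"x": 0.016, "y": -0.0007, "z": 0.03, "roll": 0, "hand": 0.044}
    - {"x": 0, "y": 0, "z": 0.015, "roll": 0, "hand": 0.044}
    - {"x": 0, "y": 0, "z": 0.005, "roll": 0, "hand": 0.044}
    - {"x": 0, "y": 0, "z": 0, "roll": 0, "hand": 0.044}
    - {"x": 0, "y": 0, "z": 0, "roll": 0, "hand": 0.044}

```text
clock: 10.68
tcp_pos: [0.505, -0.1834, 0.1158]
tool_rot: [-3.142, 0.001, 2.872]
wrist_force: [0.0, -0.3, -0.5]
opening: 0.046
finger_force: 30.0
```

```bash
cat > chk.py <<'E'
# where the cover would be in the box frame if the tool is as reported, for pitch th (deg)
import sys;from h import *;from rig import monitor
s=monitor.get_state();B=np.array([.542,-.1916,.1]);yb=-.2680;RB=Rx(yb,np.pi/6)
R=Ro.from_euler('xyz',s['tool_rot']).as_matrix();P=s['tcp_pos']+R@[0,0,-.037]
yc=s['tool_rot'][2]-np.pi
print('t',round(s['clock'],2),'tcp',s['tcp_pos'].round(4),'yaw',round(s['tool_rot'][2],4),'F',s['wrist_force'].round(1),'P box',((P-B)@RB*1000).round(1))
for th in map(float,sys.argv[1:]):
    Rc=Rx(yc,np.radians(th));print(th,'tip',((P+Rc@[.0834,0,-.0185]-B)@RB*1000).round(1),'edge',((P+Rc@[-.0466,0,-.0185]-B)@RB*1000).round(1))
E
python3 chk.py 0 14
```

```text
t 10.68 tcp [ 0.505  -0.1834  0.1158] yaw 2.8722 F [ 0.  -0.3 -0.5] P box [-6.4 -1.9 64.7]
0.0 tip [56.6 -2.   7. ] edge [-56.   -1.8  72. ]
14.0 tip [68.7 -2.  23.9] edge [-56.3  -1.8  59.8]
```

Request:
step_arm:
  series:
    - {"x": 0, "y": 0.0019, "z": 0.003, "roll": 0, "hand": 0.044}
    - {"x": 0, "y": 0, "z": 0.0025, "roll": 0, "hand": 0.044}
    - {"x": 0, "y": 0, "z": 0, "roll": 0, "hand": 0.044}

```text
clock: 11.05
tcp_pos: [0.5047, -0.1813, 0.1094]
tool_rot: [3.142, -0.0, 2.872]
wrist_force: [0.4, 0.4, -2.0]
opening: 0.0455
finger_force: 30.0
```

Request:
step_arm:
  series:
    - {"x": 0, "y": 0, "z": 0.002, "roll": 0, "hand": 0.044}
    - {"x": 0, "y": 0, "z": 0, "roll": 0, "hand": 0.044}

```text
clock: 11.3
tcp_pos: [0.5048, -0.1814, 0.1075]
tool_rot: [3.142, -0.0, 2.872]
wrist_force: [0.1, -0.0, -1.5]
opening: 0.0457
finger_force: 30.0
```

Request:
step_arm:
  series:
    - {"x": 0, "y": 0, "z": 0.002, "roll": 0, "hand": 0.044}
    - {"x": 0, "y": 0, "z": 0, "roll": 0, "hand": 0.044}

```text
clock: 11.55
tcp_pos: [0.5048, -0.1814, 0.1056]
tool_rot: [-3.142, 0.0, 2.872]
wrist_force: [-0.7, 0.4, 1.2]
opening: 0.0454
finger_force: 30.0
```

Request:
step_arm:
  series:
    - {"x": 0, "y": 0, "z": 0.002, "roll": 0, "hand": 0.044}
    - {"x": 0, "y": 0, "z": 0, "roll": 0, "hand": 0.044}

```text
clock: 11.8
tcp_pos: [0.5048, -0.1814, 0.1036]
tool_rot: [-3.141, 0.0, 2.872]
wrist_force: [-1.2, 0.2, 1.5]
opening: 0.0456
finger_force: 30.0
```

Request:
step_arm:
  series:
    - {"x": 0, "y": 0, "z": 0.002, "roll": 0, "hand": 0.044}
    - {"x": 0, "y": 0, "z": 0.002, "roll": 0, "hand": 0.044}
    - {"x": 0, "y": 0, "z": 0, "roll": 0, "hand": 0.044}

```text
clock: 12.18
tcp_pos: [0.5046, -0.1813, 0.0993]
tool_rot: [3.142, -0.001, 2.872]
wrist_force: [-2.2, 0.2, 1.6]
opening: 0.0459
finger_force: 30.0
```

Request:
step_arm:
  series:
    - {"x": 0.0005, "y": 0, "z": 0.002, "roll": 0, "hand": 0.044}
    - {"x": 0, "y": 0, "z": 0.002, "roll": 0, "hand": 0.044}
    - {"x": 0, "y": 0, "z": 0, "roll": 0, "hand": 0.044}

```text
clock: 12.55
tcp_pos: [0.5042, -0.1812, 0.0954]
tool_rot: [3.142, -0.0, 2.872]
wrist_force: [-2.0, 0.8, 1.4]
opening: 0.0456
finger_force: 30.0
```

```bash
cat > tilt.py <<'E'
# cover pitch from the wrist picture: brightest-to-dark edge of the latch end along the cover's centre line
from h import *;from rig import cams,monitor;import sys
s=monitor.get_state();c=cams.get_calibration('wrist');im=cams.get_image('wrist').astype(float)
cv2.imwrite('pics/tilt_%.2f.png'%s['clock'],im[:,:,::-1].astype(np.uint8))
R=Ro.from_euler('xyz',s['tool_rot']).as_matrix();P=s['tcp_pos']+R@[0,0,-.037];yc=s['tool_rot'][2]-np.pi
def pts(th):
    y=np.linspace(-.03,.03,41);e=np.c_[np.full(41,-.0496),y,np.full(41,-.0155)]
    Rc=Rx(yc,np.radians(th));X=P+e@Rc.T;return X,Rc
g=cv2.GaussianBlur(im,(3,3),0).astype(np.float32)
best=[]
for th in np.arange(-6,36,.25):
    X,Rc=pts(th);d=Rc@[1,0,0]*.003
    a,b=[proj(c,X+k*d,True).astype(np.float32) for k in(1,-1)]
    S=lambda p:cv2.remap(g,p[:,0].reshape(1,-1),p[:,1].reshape(1,-1),1)[0]
    best.append((np.median(np.abs(S(a)-S(b)).sum(1)),th,proj(c,X[20:21],True)[0]))
best.sort(key=lambda z:-z[0])
for b in best[:6]: print('edge',round(float(b[0])),'pitch',b[1],b[2].round())
E
python3 tilt.py; python3 chk.py 5
```

```text
edge 213 pitch 3.5 [281. 180.]
edge 213 pitch 3.0 [281. 179.]
edge 213 pitch 3.25 [281. 179.]
edge 213 pitch 2.75 [281. 179.]
edge 213 pitch 5.0 [281. 180.]
edge 213 pitch 4.75 [281. 180.]
t 12.6 tcp [ 0.5042 -0.1812  0.0955] yaw 2.8721 F [-2.6  1.4  1.8] P box [-17.7   0.   47.7]
5.0 tip [50.1 -0.1 -4.3] edge [-67.7   0.1  50.6]
```

```bash
cat > tilt.py <<'E'
# cover pitch from the wrist picture: fit of the flange's latch end (end edge + both side edges)
from h import *;from rig import cams,monitor;import sys
def run(s,c,im):
    R=Ro.from_euler('xyz',s['tool_rot']).as_matrix();P=s['tcp_pos']+R@[0,0,-.037];yc=s['tool_rot'][2]-np.pi
    g=cv2.GaussianBlur(im,(3,3),0).astype(np.float32)
    S=lambda p:cv2.remap(g,p[:,:1].T.astype(np.float32),p[:,1:].T.astype(np.float32),1)[0]
    def edge(X,d):  # sub-pixel place (m along d) of strongest change near X
        k=np.linspace(-.006,.006,49);v=np.array([S(proj(c,X+t*d,True)) for t in k]) # 49,n,3
        m=np.abs(np.gradient(v.mean(1),axis=0)).sum(1);m=np.where(m>m.max()*.5,m,0);return (m*k).sum()/m.sum(),m.max()
    out=[]
    for th in np.arange(-4,34,2.):
        Rc=Rx(yc,np.radians(th));x=np.linspace(-.047,-.033,15)
        e=[edge(P+np.c_[x,0*x+sg*.033,0*x-.0155]@Rc.T,Rc@[0,sg,0]) for sg in(-1,1)]
        y=np.linspace(-.028,.028,41);f=edge(P+np.c_[0*y-.0496,y,0*y-.0155]@Rc.T,Rc@[-1,0,0])
        out.append((th,(e[0][0]+e[1][0])*1e3,(e[1][0]-e[0][0])*5e2,f[0]*1e3,e[0][1],e[1][1],f[1]))
    o=np.array(out);return o
if __name__=='__main__':
    import pickle
    for n in sys.argv[1:]:
        s,c=pickle.load(open(f'pics/{n}.pkl','rb'));print(n);print(run(s,c,cv2.imread(f'pics/{n}.png')[:,:,::-1])[:8].round(2))
    s=monitor.get_state();c=cams.get_calibration('wrist');im=cams.get_image('wrist')
    cv2.imwrite('pics/tilt_%.2f.png'%s['clock'],im[:,:,::-1]);print(run(s,c,im)[:14].round(2))
E
python3 tilt.py w5
```

```text
w5
[[-4.000e+00 -4.000e-02 -4.700e-01 -2.300e-01  2.119e+01  1.185e+01
   3.288e+01]
 [-2.000e+00  6.400e-01 -4.700e-01 -2.000e-02  2.147e+01  1.188e+01
   3.246e+01]
 [ 0.000e+00  1.180e+00 -4.800e-01  1.300e-01  2.129e+01  1.169e+01
   3.235e+01]
 [ 2.000e+00  1.960e+00 -6.200e-01  4.600e-01  2.039e+01  1.148e+01
   3.268e+01]
 [ 4.000e+00  2.660e+00 -6.300e-01  7.400e-01  2.026e+01  1.104e+01
   3.386e+01]
 [ 6.000e+00  3.110e+00 -6.900e-01  1.040e+00  1.998e+01  1.081e+01
   3.377e+01]
 [ 8.000e+00  3.730e+00 -7.500e-01  1.520e+00  1.855e+01  1.070e+01
   3.434e+01]
 [ 1.000e+01  4.330e+00 -8.000e-01  2.030e+00  1.735e+01  1.036e+01
   3.425e+01]]
[[-4.   -2.02 -0.04 -1.53  7.3   8.56 21.41]
 [-2.   -2.39  0.4  -1.47  7.38  8.49 21.54]
 [ 0.   -1.88  0.4  -1.24  7.47  8.37 21.55]
 [ 2.   -1.25  0.46 -0.99  7.56  8.09 21.62]
 [ 4.   -0.27  0.68 -0.71  7.44  7.84 21.7 ]
 [ 6.    0.72  0.9  -0.26  7.31  7.48 21.75]
 [ 8.    1.26  0.83  0.22  7.13  7.07 21.72]
 [10.    1.64  0.75  0.72  6.85  7.15 21.81]
 [12.    1.48  0.41  1.24  6.7   7.16 21.7 ]
 [14.    1.8   0.31  1.87  6.58  7.19 21.71]
 [16.    2.22  0.27  2.52  6.69  7.21 21.78]
 [18.    2.73  0.26  3.27  7.01  7.18 21.68]
 [20.    3.17  0.22  4.12  7.44  7.18 21.36]
 [22.    3.68  0.22  5.09  7.73  7.16 21.2 ]]
```

The cover has tilted to about 7.7°, and the width and end-edge measures agree. I'll keep pressing to reach about 15°.

Request:
step_arm:
  series:
    - {"x": 0.0003, "y": 0, "z": 0.002, "roll": 0, "hand": 0.044}
    - {"x": 0.0003, "y": 0, "z": 0.002, "roll": 0, "hand": 0.044}
    - {"x": 0.0003, "y": 0, "z": 0.002, "roll": 0, "hand": 0.044}
    - {"x": 0, "y": 0, "z": 0, "roll": 0, "hand": 0.044}

```text
clock: 13.15
tcp_pos: [0.5034, -0.181, 0.0894]
tool_rot: [3.142, -0.0, 2.872]
wrist_force: [-1.9, -0.4, 0.4]
opening: 0.0457
finger_force: 30.0
```

Request:
step_arm:
  series:
    - {"x": 0.0003, "y": 0, "z": 0.002, "roll": 0, "hand": 0.044}
    - {"x": 0.0003, "y": 0, "z": 0.002, "roll": 0, "hand": 0.044}
    - {"x": 0, "y": 0, "z": 0, "roll": 0, "hand": 0.044}

```text
clock: 13.52
tcp_pos: [0.5028, -0.1808, 0.0854]
tool_rot: [3.142, -0.0, 2.872]
wrist_force: [-0.7, 0.8, 0.9]
opening: 0.0458
finger_force: 30.0
```

```bash
python3 tilt.py|cut -c1-28; python3 chk.py 12 14 16
```

```text
[[-4.000e+00 -2.490e+00  1.0
   2.563e+01]
 [-2.000e+00 -1.990e+00  1.0
   2.524e+01]
 [ 0.000e+00 -1.570e+00  5.0
   2.500e+01]
 [ 2.000e+00 -1.080e+00  5.0
   2.495e+01]
 [ 4.000e+00 -5.800e-01  5.0
   2.551e+01]
 [ 6.000e+00 -9.000e-02  4.0
   2.590e+01]
 [ 8.000e+00  3.600e-01  6.0
   2.570e+01]
 [ 1.000e+01  9.700e-01 -1.0
   2.549e+01]
 [ 1.200e+01  1.450e+00  0.0
   2.566e+01]
 [ 1.400e+01  1.930e+00  1.0
   2.534e+01]
 [ 1.600e+01  2.420e+00  1.0
   2.541e+01]
 [ 1.800e+01  2.830e+00  6.0
   2.528e+01]
 [ 2.000e+01  3.340e+00  7.0
   2.513e+01]
 [ 2.200e+01  3.850e+00  7.0
   2.416e+01]]
t 13.57 tcp [ 0.5027 -0.1808  0.0855] yaw 2.872 F [-1.5  0.6  0.3] P box [-24.    0.   39.8]
12.0 tip [49.6 -0.1 -3.6] edge [-74.    0.1  36.6]
14.0 tip [51.1 -0.1 -1. ] edge [-73.9   0.1  34.9]
16.0 tip [52.4 -0.1  1.7] edge [-73.7   0.1  33.1]
```

```bash
sed -i 's/^from h import \*;from rig/from h import *;np.set_printoptions(suppress=True,linewidth=150)\nfrom rig/' tilt.py; sed -i 's/print(run(s,c,im)\[:14\].round(2))/print(run(s,c,im)[5:15,:4].round(2))/' tilt.py; python3 tilt.py
```

```text
[[ 6.   -0.1   0.05 -2.24]
 [ 8.    0.27  0.03 -1.77]
 [10.    0.9  -0.04 -1.27]
 [12.    2.02  0.29 -0.76]
 [14.    2.93  0.51 -0.22]
 [16.    2.89  0.34  0.5 ]
 [18.    2.84  0.07  1.24]
 [20.    3.43  0.11  2.  ]
 [22.    3.93  0.12  2.88]
 [24.    4.26  0.03  3.77]]
```

Request:
step_arm:
  series:
    - {"x": 0.0003, "y": 0, "z": 0.002, "roll": 0, "hand": 0.044}
    - {"x": -0.0017, "y": 0, "z": -0.001, "roll": 0, "hand": 0.044}
    - {"x": -0.0017, "y": 0, "z": -0.001, "roll": 0, "hand": 0.044}
    - {"x": -0.0017, "y": 0, "z": -0.001, "roll": 0, "hand": 0.044}
    - {"x": 0, "y": 0, "z": 0, "roll": 0, "hand": 0.044}

```text
clock: 14.25
tcp_pos: [0.5078, -0.1822, 0.0868]
tool_rot: [-3.142, 0.0, 2.872]
wrist_force: [-1.4, 1.0, 0.5]
opening: 0.0461
finger_force: 30.0
```

Request:
step_arm:
  series:
    - {"x": -0.0017, "y": 0, "z": -0.001, "roll": 0, "hand": 0.044}
    - {"x": -0.0009, "y": 0, "z": -0.0005, "roll": 0, "hand": 0.044}
    - {"x": 0, "y": 0, "z": 0, "roll": 0, "hand": 0.044}

```text
clock: 14.62
tcp_pos: [0.5102, -0.1829, 0.0882]
tool_rot: [-3.142, 0.0, 2.872]
wrist_force: [-1.5, 1.7, 1.1]
opening: 0.0456
finger_force: 30.0
```

```bash
python3 tilt.py; python3 chk.py 14 16
```

```text
[[ 6.   -0.25 -0.   -2.38]
 [ 8.    0.24  0.   -1.91]
 [10.    0.76 -0.01 -1.42]
 [12.    1.42 -0.08 -0.9 ]
 [14.    2.3   0.08 -0.37]
 [16.    3.28  0.13  0.35]
 [18.    3.71  0.06  1.08]
 [20.    4.23  0.04  1.85]
 [22.    4.58  0.04  2.64]
 [24.    4.55  0.09  3.61]]
t 14.68 tcp [ 0.5102 -0.1829  0.0882] yaw 2.872 F [-1.   0.5  2.1] P box [-16.    0.   38.3]
14.0 tip [59.1 -0.1 -2.5] edge [-65.9   0.1  33.4]
16.0 tip [60.4 -0.1  0.2] edge [-65.7   0.1  31.6]
```

Request:
step_arm:
  series:
    - {"x": -0.0017, "y": 0, "z": -0.001, "roll": 0, "hand": 0.044}
    - {"x": -0.0009, "y": 0, "z": -0.0005, "roll": 0, "hand": 0.044}
    - {"x": 0, "y": 0, "z": 0, "roll": 0, "hand": 0.044}

```text
clock: 15.05
tcp_pos: [0.5127, -0.1835, 0.0897]
tool_rot: [-3.142, 0.0, 2.872]
wrist_force: [-0.9, 1.3, 1.3]
opening: 0.046
finger_force: 30.0
```

Request:
step_arm:
  series:
    - {"x": -0.0009, "y": 0, "z": -0.0005, "roll": 0, "hand": 0.044}
    - {"x": -0.0009, "y": 0, "z": -0.0005, "roll": 0, "hand": 0.044}
    - {"x": 0, "y": 0, "z": 0, "roll": 0, "hand": 0.044}

```text
clock: 15.42
tcp_pos: [0.5144, -0.184, 0.0907]
tool_rot: [-3.142, 0.0, 2.872]
wrist_force: [-2.1, 0.3, 1.4]
opening: 0.0464
finger_force: 30.0
```

Request:
step_arm:
  series:
    - {"x": -0.0009, "y": 0, "z": -0.0005, "roll": 0, "hand": 0.044}
    - {"x": 0, "y": 0, "z": 0, "roll": 0, "hand": 0.044}

```text
clock: 15.68
tcp_pos: [0.5152, -0.1843, 0.0912]
tool_rot: [-3.142, 0.0, 2.872]
wrist_force: [-1.7, -0.1, 1.2]
opening: 0.0457
finger_force: 30.0
```

Request:
step_arm:
  series:
    - {"x": -0.0009, "y": 0, "z": -0.0005, "roll": 0, "hand": 0.044}
    - {"x": 0, "y": 0, "z": 0, "roll": 0, "hand": 0.044}

```text
clock: 15.92
tcp_pos: [0.5157, -0.1843, 0.0913]
tool_rot: [3.141, -0.001, 2.872]
wrist_force: [-4.1, 1.4, 0.3]
opening: 0.0456
finger_force: 30.0
```

Request:
step_arm:
  series:
    - {"x": -0.0009, "y": 0, "z": -0.0005, "roll": 0, "hand": 0.044}
    - {"x": 0, "y": 0, "z": 0, "roll": 0, "hand": 0.044}

```text
clock: 16.18
tcp_pos: [0.5159, -0.1844, 0.0913]
tool_rot: [3.141, -0.003, 2.872]
wrist_force: [-7.8, 3.3, -1.4]
opening: 0.0454
finger_force: 30.0
```

```bash
python3 tilt.py; python3 chk.py 14 16
```

```text
[[ 6.   -1.17 -0.23 -0.78]
 [ 8.   -0.28 -0.06 -0.41]
 [10.    0.27 -0.06 -0.07]
 [12.    0.86 -0.1   0.55]
 [14.    1.37  0.01  1.13]
 [16.    1.65  0.03  1.68]
 [18.    2.   -0.06  2.32]
 [20.    2.41 -0.08  2.97]
 [22.    2.95 -0.05  3.  ]
 [24.    3.54 -0.    3.99]]
t 16.23 tcp [ 0.5159 -0.1844  0.0913] yaw 2.872 F [-7.7  2.8 -1.8] P box [-9.2  0.  38. ]
14.0 tip [65.9 -0.1 -2.8] edge [-59.1   0.1  33.1]
16.0 tip [67.2 -0.1 -0.1] edge [-58.9   0.1  31.3]
```

The tongues have met the stop, with the tip at about 67 mm, the latch end about 31 mm up and an 8 N push. I'll ease off slightly and swing down along the arc.

Request:
step_arm:
  series:
    - {"x": 0.0006, "y": 0, "z": 0.001, "roll": 0, "hand": 0.044}
    - {"x": -0.0002, "y": 0, "z": 0.002, "roll": 0, "hand": 0.044}
    - {"x": -0.0002, "y": 0, "z": 0.002, "roll": 0, "hand": 0.044}
    - {"x": 0, "y": 0, "z": 0, "roll": 0, "hand": 0.044}

```text
clock: 16.73
tcp_pos: [0.5166, -0.1846, 0.087]
tool_rot: [3.142, -0.0, 2.872]
wrist_force: [-5.2, 1.8, -0.2]
opening: 0.0457
finger_force: 30.0
```

Request:
step_arm:
  series:
    - {"x": -0.0002, "y": 0, "z": 0.002, "roll": 0, "hand": 0.044}
    - {"x": -0.0003, "y": 0, "z": 0.002, "roll": 0, "hand": 0.044}
    - {"x": 0, "y": 0, "z": 0, "roll": 0, "hand": 0.044}

```text
clock: 17.1
tcp_pos: [0.5172, -0.1848, 0.083]
tool_rot: [-3.142, -0.0, 2.872]
wrist_force: [-2.5, 1.3, 0.9]
opening: 0.046
finger_force: 30.0
```

```bash
python3 tilt.py; python3 chk.py 20 22 24
```

```text
[[ 6.   -0.43 -0.64 -1.73]
 [ 8.   -0.01 -0.73 -1.37]
 [10.    0.52 -0.77 -0.87]
 [12.    1.39 -0.76 -0.37]
 [14.    1.94 -0.79  0.34]
 [16.    2.39 -0.89  1.11]
 [18.    2.89 -0.82  1.85]
 [20.    3.72 -0.71  2.11]
 [22.    4.98 -0.22  1.62]
 [24.    5.32  0.13  2.5 ]]
t 17.15 tcp [ 0.5172 -0.1848  0.083 ] yaw 2.8721 F [-3.4  1.1  0.5] P box [-12.3   0.   30.2]
20.0 tip [66.6 -0.1 -2.5] edge [-61.4   0.1  20.1]
22.0 tip [67.7 -0.1  0.3] edge [-61.    0.1  18.4]
24.0 tip [68.7 -0.1  3.1] edge [-60.6   0.1  16.7]
```

```bash
cat > ncc.py <<'E'
# pitch of cover in the tool, by matching the patch of w5 (pitch 0) in later wrist pictures
from h import *;import pickle,glob,sys
s,c=pickle.load(open('pics/w5.pkl','rb'));R=Ro.from_euler('xyz',s['tool_rot']).as_matrix();P=s['tcp_pos']+R@[0,0,-.037];yc=s['tool_rot'][2]-np.pi
X1,Y1=np.meshgrid(np.linspace(-.0535,-.034,60),np.linspace(-.037,.037,150));A=np.c_[X1.ravel(),Y1.ravel(),0*X1.ravel()-.0155]
X2,Y2=np.meshgrid(np.linspace(-.031,-.012,60),np.linspace(-.021,.021,90));B=np.c_[X2.ravel(),Y2.ravel(),0*X2.ravel()+.0085]
def samp(im,X,th,dx,dz,n):
    Rc=Rx(yc,np.radians(th));p=proj(c,P+(X+[dx,0,dz])@Rc.T,True).astype(np.float32)
    v=cv2.remap(im,p[:,0].reshape(n),p[:,1].reshape(n),1);v=v-cv2.GaussianBlur(v,(0,0),6);return ((v-v.mean())/v.std()).ravel()
L=lambda f:cv2.cvtColor(cv2.imread(f),cv2.COLOR_BGR2GRAY).astype(np.float32)
t=L('pics/w5.png');TA=samp(t,A,0,0,0,X1.shape);TB=samp(t,B,0,0,0,X2.shape)
for f in sorted(glob.glob('pics/tilt_*.png'))[-int(sys.argv[1]):]:
    im=L(f);best=[]
    for th in np.arange(-2,34,1.):
        for dx in np.arange(-.003,.0021,.001):
            a=(samp(im,A,th,dx,0,X1.shape)*TA).mean();b=(samp(im,B,th,dx,0,X2.shape)*TB).mean();best.append((a+b,th,dx,a,b))
    best.sort(reverse=True);print(f,[np.round(b,3).tolist() for b in best[:3]])
E
python3 ncc.py 6
```

```text
pics/tilt_12.60.png [[1.017, 8.0, 0.0, 0.57, 0.446], [1.012, 7.0, 0.0, 0.571, 0.441], [0.987, 9.0, 0.0, 0.541, 0.447]]
pics/tilt_13.53.png [[0.757, 11.0, 0.001, 0.445, 0.312], [0.748, 12.0, 0.001, 0.436, 0.312], [0.729, 10.0, 0.001, 0.418, 0.311]]
pics/tilt_13.57.png [[0.76, 11.0, 0.001, 0.451, 0.31], [0.753, 12.0, 0.001, 0.443, 0.31], [0.73, 10.0, 0.001, 0.422, 0.308]]
pics/tilt_14.62.png [[0.753, 12.0, 0.001, 0.412, 0.341], [0.74, 11.0, 0.001, 0.399, 0.341], [0.732, 13.0, 0.001, 0.393, 0.339]]
pics/tilt_16.18.png [[0.716, 8.0, 0.002, 0.323, 0.393], [0.71, 7.0, 0.002, 0.322, 0.388], [0.7, 9.0, 0.002, 0.307, 0.392]]
pics/tilt_17.10.png [[0.343, 14.0, 0.002, 0.044, 0.299], [0.339, 13.0, 0.002, 0.032, 0.307], [0.337, 15.0, 0.002, 0.046, 0.292]]
```

```bash
cat > side.py <<'E'
# side view: red latch place versus the start, and contrast across the near flange edge for pitch th
from h import *;import pickle;from rig import cams,monitor
s=monitor.get_state();c=cams.get_calibration('side');im=cams.get_image('side')
cv2.imwrite('pics/side_%.2f.png'%s['clock'],im[:,:,::-1])
def red(a):
    a=a[225:290,270:330].astype(int);m=(a[...,0]>150)&(a[...,1]<80)&(a[...,2]<80);n,l,st,ce=cv2.connectedComponentsWithStats(m.astype(np.uint8))
    i=1+st[1:,4].argmax();return ce[i]+[270,225],st[i]
print('red start',red(cv2.imread('pics/s4.png')[:,:,::-1]),'now',red(im))
R=Ro.from_euler('xyz',s['tool_rot']).as_matrix();P=s['tcp_pos']+R@[0,0,-.037];yc=s['tool_rot'][2]-np.pi
g=cv2.cvtColor(im,cv2.COLOR_RGB2GRAY).astype(np.float32);o=[]
for th in np.arange(0,36,1.):
    Rc=Rx(yc,np.radians(th));x=np.linspace(-.047,.07,80);x=x[(x<-.015)|(x>.02)];X=P+np.c_[x,0*x-.033,0*x-.017]@Rc.T
    p=proj(c,X).astype(np.float32);S=lambda d:cv2.remap(g,p[:,:1].T.copy(),(p[:,1:].T+d).copy(),1)[0]
    o.append((float(np.abs(np.mean([S(d) for d in(-2.5,-1.5)],0)-np.mean([S(d) for d in(1.5,2.5)],0)).mean()),th))
print(sorted(o,reverse=True)[:6])
E
python3 side.py
```

```text
red start (array([299.32, 259.28]), array([26, 29,  8, 11, 25], dtype=int32)) now (array([297.33333333, 257.22222222]), array([26, 30,  4,  5,  9], dtype=int32))
[(66.84354400634766, np.float64(19.0)), (66.83558654785156, np.float64(20.0)), (66.33161926269531, np.float64(21.0)), (65.8763656616211, np.float64(18.0)), (65.55342864990234, np.float64(22.0)), (64.8858413696289, np.float64(23.0))]
```

The side view puts the pitch at about 20°, agreeing with the contact geometry, and the box has barely sunk. I'll carry on down to the latch.

Request:
step_arm:
  series:
    - {"x": -0.0003, "y": 0, "z": 0.002, "roll": 0, "hand": 0.044}
    - {"x": -0.0003, "y": 0, "z": 0.002, "roll": 0, "hand": 0.044}
    - {"x": -0.0003, "y": 0, "z": 0.001, "roll": 0, "hand": 0.044}
    - {"x": 0, "y": 0, "z": 0, "roll": 0, "hand": 0.044}

```text
clock: 17.7
tcp_pos: [0.5181, -0.1851, 0.0781]
tool_rot: [-3.142, 0.0, 2.872]
wrist_force: [-3.1, 1.4, 1.6]
opening: 0.046
finger_force: 30.0
```

Request:
step_arm:
  series:
    - {"x": -0.0002, "y": 0, "z": 0.001, "roll": 0, "hand": 0.044}
    - {"x": -0.0002, "y": 0, "z": 0.001, "roll": 0, "hand": 0.044}
    - {"x": 0, "y": 0, "z": 0, "roll": 0, "hand": 0.044}

```text
clock: 18.08
tcp_pos: [0.5185, -0.1851, 0.0761]
tool_rot: [-3.142, 0.0, 2.872]
wrist_force: [-2.3, 0.2, 0.7]
opening: 0.0459
finger_force: 30.0
```

Request:
step_arm:
  series:
    - {"x": -0.0002, "y": 0, "z": 0.001, "roll": 0, "hand": 0.044}
    - {"x": -0.0002, "y": 0, "z": 0.001, "roll": 0, "hand": 0.044}
    - {"x": 0, "y": 0, "z": 0, "roll": 0, "hand": 0.044}

```text
clock: 18.45
tcp_pos: [0.5189, -0.1853, 0.0742]
tool_rot: [3.142, 0.0, 2.872]
wrist_force: [-0.4, -0.4, 2.9]
opening: 0.0457
finger_force: 30.0
```

```bash
python3 side.py;python3 chk.py 24 26 28
```

```text
red start (array([299.32, 259.28]), array([26, 29,  8, 11, 25], dtype=int32)) now (array([298.13333333, 258.06666667]), array([26, 30,  5,  7, 15], dtype=int32))
[(72.38157653808594, np.float64(26.0)), (72.2887954711914, np.float64(27.0)), (71.82147979736328, np.float64(25.0)), (71.75981903076172, np.float64(28.0)), (70.71883392333984, np.float64(24.0)), (70.66633605957031, np.float64(29.0))]
t 18.5 tcp [ 0.5189 -0.1853  0.0742] yaw 2.8721 F [-0.9 -0.3  3.1] P box [-15.1  -0.   21.7]
24.0 tip [65.9 -0.2 -5.4] edge [-63.4   0.    8.2]
26.0 tip [66.8 -0.2 -2.6] edge [-62.9   0.    6.5]
28.0 tip [67.6 -0.2  0.3] edge [-62.3   0.    4.8]
```

Request:
step_arm:
  series:
    - {"x": -0.0003, "y": 0, "z": 0.001, "roll": 0, "hand": 0.044}
    - {"x": 0, "y": 0, "z": 0, "roll": 0, "hand": 0.044}

```text
clock: 18.75
tcp_pos: [0.5193, -0.1854, 0.0733]
tool_rot: [-3.142, 0.001, 2.872]
wrist_force: [0.2, 0.6, 4.1]
opening: 0.0457
finger_force: 30.0
```

Request:
step_arm:
  series:
    - {"x": -0.0003, "y": 0, "z": 0.001, "roll": 0, "hand": 0.044}
    - {"x": 0, "y": 0, "z": 0, "roll": 0, "hand": 0.044}

```text
clock: 19.0
tcp_pos: [0.5197, -0.1855, 0.0725]
tool_rot: [-3.141, 0.001, 2.872]
wrist_force: [-0.1, -0.6, 6.1]
opening: 0.0456
finger_force: 30.0
```

Request:
step_arm:
  series:
    - {"x": -0.0003, "y": 0, "z": 0.001, "roll": 0, "hand": 0.044}
    - {"x": 0, "y": 0, "z": 0, "roll": 0, "hand": 0.044}

```text
clock: 19.25
tcp_pos: [0.52, -0.1856, 0.0716]
tool_rot: [-3.142, 0.001, 2.872]
wrist_force: [-0.7, 1.0, 8.0]
opening: 0.0456
finger_force: 30.0
```

Request:
step_arm:
  series:
    - {"x": -0.0003, "y": 0, "z": 0.001, "roll": 0, "hand": 0.044}
    - {"x": 0, "y": 0, "z": 0, "roll": 0, "hand": 0.044}

```text
clock: 19.5
tcp_pos: [0.5204, -0.1857, 0.0708]
tool_rot: [-3.141, 0.001, 2.872]
wrist_force: [-1.2, 0.3, 8.1]
opening: 0.0459
finger_force: 30.0
```

Request:
step_arm:
  series:
    - {"x": -0.0004, "y": 0, "z": 0.001, "roll": 0, "hand": 0.044}
    - {"x": 0, "y": 0, "z": 0, "roll": 0, "hand": 0.044}

```text
clock: 19.75
tcp_pos: [0.5208, -0.1858, 0.0699]
tool_rot: [-3.141, 0.001, 2.872]
wrist_force: [-0.6, -0.4, 9.3]
opening: 0.0462
finger_force: 30.0
```

Request:
step_arm:
  series:
    - {"x": -0.0004, "y": 0, "z": 0.001, "roll": 0, "hand": 0.044}
    - {"x": 0, "y": 0, "z": 0, "roll": 0, "hand": 0.044}

```text
clock: 20.0
tcp_pos: [0.5212, -0.186, 0.069]
tool_rot: [-3.141, 0.001, 2.872]
wrist_force: [-1.4, 0.3, 10.8]
opening: 0.0456
finger_force: 30.0
```

```bash
python3 side.py;python3 chk.py 28 30
```

```text
red start (array([299.32, 259.28]), array([26, 29,  8, 11, 25], dtype=int32)) now (array([298.625, 258.5  ]), array([26, 31,  6,  7, 16], dtype=int32))
[(73.6828384399414, np.float64(27.0)), (73.4582748413086, np.float64(26.0)), (73.32373809814453, np.float64(28.0)), (72.5205078125, np.float64(25.0)), (72.28836822509766, np.float64(29.0)), (70.99755859375, np.float64(24.0))]
t 20.05 tcp [ 0.5212 -0.1859  0.069 ] yaw 2.8721 F [-0.7  0.2 10.3] P box [-15.7  -0.   16. ]
28.0 tip [67.  -0.2 -5.4] edge [-62.9   0.   -0.8]
30.0 tip [67.7 -0.2 -2.5] edge [-62.3  -0.   -2.5]
```

Request:
step_arm:
  series:
    - {"x": -0.0004, "y": 0, "z": 0.001, "roll": 0, "hand": 0.044}
    - {"x": 0, "y": 0, "z": 0, "roll": 0, "hand": 0.044}

```text
clock: 20.3
tcp_pos: [0.5216, -0.1861, 0.0681]
tool_rot: [-3.141, 0.001, 2.872]
wrist_force: [-1.0, -0.0, 11.7]
opening: 0.0458
finger_force: 30.0
```

Request:
step_arm:
  series:
    - {"x": -0.0004, "y": 0, "z": 0.001, "roll": 0, "hand": 0.044}
    - {"x": 0, "y": 0, "z": 0, "roll": 0, "hand": 0.044}

```text
clock: 20.55
tcp_pos: [0.5221, -0.1862, 0.0673]
tool_rot: [-3.141, 0.002, 2.872]
wrist_force: [-1.6, 1.1, 12.7]
opening: 0.0455
finger_force: 30.0
```

Request:
step_arm:
  series:
    - {"x": -0.0004, "y": 0, "z": 0.001, "roll": 0, "hand": 0.044}
    - {"x": 0, "y": 0, "z": 0, "roll": 0, "hand": 0.044}

```text
clock: 20.8
tcp_pos: [0.5225, -0.1863, 0.0664]
tool_rot: [-3.141, 0.002, 2.872]
wrist_force: [-3.2, 1.1, 14.2]
opening: 0.0456
finger_force: 30.0
```

```bash
python3 side.py;python3 chk.py 28 30
```

```text
red start (array([299.32, 259.28]), array([26, 29,  8, 11, 25], dtype=int32)) now (array([299.15789474, 259.63157895]), array([26, 32,  7,  8, 19], dtype=int32))
[(72.70142364501953, np.float64(27.0)), (72.40262603759766, np.float64(28.0)), (72.38640594482422, np.float64(26.0)), (71.42951202392578, np.float64(29.0)), (71.27412414550781, np.float64(25.0)), (69.90321350097656, np.float64(30.0))]
t 20.85 tcp [ 0.5225 -0.1863  0.0664] yaw 2.8721 F [-1.6  1.  13.6] P box [-15.9  -0.1  13.1]
28.0 tip [66.8 -0.2 -8.3] edge [-63.1  -0.   -3.8]
30.0 tip [67.5 -0.2 -5.4] edge [-62.5  -0.   -5.4]
```

Request:
step_arm:
  series:
    - {"x": -0.0004, "y": 0, "z": 0.001, "roll": 0, "hand": 0.044}
    - {"x": 0, "y": 0, "z": 0, "roll": 0, "hand": 0.044}

```text
clock: 21.1
tcp_pos: [0.5229, -0.1864, 0.0655]
tool_rot: [-3.141, 0.002, 2.872]
wrist_force: [-2.5, 1.4, 15.1]
opening: 0.0461
finger_force: 30.0
```

Request:
step_arm:
  series:
    - {"x": -0.0003, "y": 0, "z": 0.001, "roll": 0, "hand": 0.044}
    - {"x": 0, "y": 0, "z": 0, "roll": 0, "hand": 0.044}

```text
clock: 21.35
tcp_pos: [0.5233, -0.1866, 0.0647]
tool_rot: [-3.141, 0.002, 2.872]
wrist_force: [-3.2, 1.9, 15.8]
opening: 0.0456
finger_force: 30.0
```

Request:
step_arm:
  series:
    - {"x": -0.0003, "y": 0, "z": 0.001, "roll": 0, "hand": 0.044}
    - {"x": 0, "y": 0, "z": 0, "roll": 0, "hand": 0.044}

```text
clock: 21.6
tcp_pos: [0.5237, -0.1867, 0.0639]
tool_rot: [-3.141, 0.003, 2.872]
wrist_force: [-2.4, 1.4, 17.4]
opening: 0.0455
finger_force: 30.0
```

```bash
python3 side.py;python3 chk.py 28 30
```

```text
red start (array([299.32, 259.28]), array([26, 29,  8, 11, 25], dtype=int32)) now (array([299.23809524, 259.66666667]), array([26, 32,  7,  7, 21], dtype=int32))
[(71.16710662841797, np.float64(27.0)), (71.12020111083984, np.float64(28.0)), (70.7601318359375, np.float64(26.0)), (70.56572723388672, np.float64(29.0)), (69.70369720458984, np.float64(25.0)), (69.28691101074219, np.float64(30.0))]
t 21.65 tcp [ 0.5237 -0.1867  0.0639] yaw 2.8721 F [-2.2  0.3 17.4] P box [-16.   -0.1  10.3]
28.0 tip [ 66.7  -0.2 -11.1] edge [-63.2  -0.   -6.6]
30.0 tip [67.4 -0.2 -8.2] edge [-62.6  -0.   -8.2]
```

Request:
step_arm:
  series:
    - {"x": -0.0003, "y": 0, "z": 0.001, "roll": 0, "hand": 0.044}
    - {"x": 0, "y": 0, "z": 0, "roll": 0, "hand": 0.044}

```text
clock: 21.9
tcp_pos: [0.5241, -0.1868, 0.063]
tool_rot: [-3.141, 0.003, 2.872]
wrist_force: [-2.1, 0.0, 19.0]
opening: 0.0458
finger_force: 30.0
```

Request:
step_arm:
  series:
    - {"x": -0.0003, "y": 0, "z": 0.001, "roll": 0, "hand": 0.044}
    - {"x": 0, "y": 0, "z": 0, "roll": 0, "hand": 0.044}

```text
clock: 22.15
tcp_pos: [0.5239, -0.1867, 0.0614]
tool_rot: [-3.141, 0.001, 2.872]
wrist_force: [-3.7, 0.8, 14.7]
opening: 0.0454
finger_force: 31.5
```

```bash
python3 side.py;python3 chk.py 28 30
```

```text
red start (array([299.32, 259.28]), array([26, 29,  8, 11, 25], dtype=int32)) now (array([299.75, 258.9 ]), array([27, 31,  6,  7, 20], dtype=int32))
[(69.81983947753906, np.float64(28.0)), (69.55204772949219, np.float64(29.0)), (69.41770935058594, np.float64(27.0)), (68.3306884765625, np.float64(30.0)), (68.3075942993164, np.float64(26.0)), (66.50738525390625, np.float64(25.0))]
t 22.2 tcp [ 0.5238 -0.1867  0.0614] yaw 2.872 F [-3.4  1.1 14.6] P box [-17.2  -0.1   8. ]
28.0 tip [ 65.5  -0.2 -13.4] edge [-64.4  -0.1  -8.9]
30.0 tip [ 66.2  -0.2 -10.5] edge [-63.8  -0.1 -10.5]
```

The force dropped from 19.0 to 14.7 N, which is the click. I'm stopping the press and unloading the mounts along the box's z.

Request:
step_arm:
  series:
    - {"x": 0.001, "y": 0, "z": -0.0017, "roll": 0, "hand": 0.044}
    - {"x": 0.001, "y": 0, "z": -0.0017, "roll": 0, "hand": 0.044}
    - {"x": 0.001, "y": 0, "z": -0.0017, "roll": 0, "hand": 0.044}
    - {"x": 0, "y": 0, "z": 0, "roll": 0, "hand": 0.044}

```text
clock: 22.7
tcp_pos: [0.5205, -0.1858, 0.0656]
tool_rot: [-3.141, 0.0, 2.872]
wrist_force: [-2.1, 0.0, 6.0]
opening: 0.0458
finger_force: 31.5
```

```bash
python3 side.py;python3 chk.py 28 30
```

```text
red start (array([299.32, 259.28]), array([26, 29,  8, 11, 25], dtype=int32)) now (array([299.  , 258.25]), array([26, 31,  6,  6, 20], dtype=int32))
[(71.41056823730469, np.float64(29.0)), (71.13169860839844, np.float64(28.0)), (70.85498046875, np.float64(30.0)), (70.05716705322266, np.float64(27.0)), (69.25006866455078, np.float64(31.0)), (68.21495819091797, np.float64(26.0))]
t 22.75 tcp [ 0.5205 -0.1858  0.0655] yaw 2.872 F [-2.1  0.6  6. ] P box [-18.   -0.1  13.3]
28.0 tip [64.7 -0.2 -8.1] edge [-65.2  -0.   -3.5]
30.0 tip [65.4 -0.2 -5.2] edge [-64.6  -0.   -5.2]
```

Request:
step_arm:
  series:
    - {"x": 0.0006, "y": 0, "z": -0.0015, "roll": 0, "hand": 0.044}
    - {"x": 0.0006, "y": 0, "z": -0.0015, "roll": 0, "hand": 0.044}
    - {"x": 0, "y": 0, "z": 0, "roll": 0, "hand": 0.044}
    - {"x": 0, "y": 0, "z": 0, "roll": 0, "hand": 0.044}

```text
clock: 23.25
tcp_pos: [0.5192, -0.1854, 0.068]
tool_rot: [3.142, -0.0, 2.872]
wrist_force: [-1.7, 1.0, 1.7]
opening: 0.046
finger_force: 31.4
```

```bash
python3 side.py;python3 chk.py 28 30
```

```text
red start (array([299.32, 259.28]), array([26, 29,  8, 11, 25], dtype=int32)) now (array([298.69565217, 257.91304348]), array([26, 30,  6,  7, 23], dtype=int32))
[(70.04981994628906, np.float64(29.0)), (69.72393035888672, np.float64(28.0)), (69.67405700683594, np.float64(30.0)), (68.77326202392578, np.float64(27.0)), (68.40203857421875, np.float64(31.0)), (67.09191131591797, np.float64(26.0))]
t 23.3 tcp [ 0.5192 -0.1853  0.068 ] yaw 2.8721 F [-2.4  0.9  0.4] P box [-17.9   0.   16.1]
28.0 tip [64.8 -0.1 -5.3] edge [-65.2   0.1  -0.7]
30.0 tip [65.5 -0.1 -2.4] edge [-64.5   0.1  -2.4]
```

The mounts are nearly unloaded, so I'll release, then retreat up and back.

Request:
step_arm:
  series:
    - {"x": 0, "y": 0, "z": -0.0005, "roll": 0, "hand": 0.06}
    - {"x": 0, "y": 0, "z": 0, "roll": 0, "hand": 0.075}
    - {"x": 0, "y": 0, "z": 0, "roll": 0, "hand": 0.075}
    - {"x": 0, "y": 0, "z": 0, "roll": 0, "hand": 0.075}
    - {"x": 0, "y": 0, "z": 0, "roll": 0, "hand": 0.075}
    - {"x": 0, "y": 0, "z": -0.01, "roll": 0, "hand": 0.075}
    - {"x": 0, "y": 0, "z": -0.03, "roll": 0, "hand": 0.075}
    - {"x": 0, "y": 0, "z": -0.04, "roll": 0, "hand": 0.075}
    - {"x": 0, "y": 0, "z": -0.04, "roll": 0, "hand": 0.075}
    - {"x": 0, "y": 0, "z": 0, "roll": 0, "hand": 0.075}

```text
clock: 24.55
tcp_pos: [0.5205, -0.1859, 0.1929]
tool_rot: [-3.141, 0.006, 2.872]
wrist_force: [-0.5, 0.1, -0.8]
opening: 0.0747
finger_force: 0.0
```

```bash
cat > fin.py <<'E'
# cover pose on the box by scoring flange corners/edges in the wrist picture (numeric only)
from h import *;from rig import cams,monitor;import pickle
s=monitor.get_state();c=cams.get_calibration('wrist');im=cams.get_image('wrist');cv2.imwrite('pics/fin.png',im[:,:,::-1]);pickle.dump((s,c),open('pics/fin.pkl','wb'))
print(s['clock'],s['tcp_pos'],s['wrist_force'].round(1))
g=cv2.cvtColor(im,cv2.COLOR_RGB2GRAY).astype(np.float32);g=cv2.GaussianBlur(g,(3,3),0)
# edge lines (cover frame, centre at dome): flange outline + dome top outline
def seg(a,b,n=40): return np.linspace(a,b,n)/1000
L=[(seg([-65,-31,-12],[-65,31,-12]),[.0025,0,0]),(seg([-60,-33,-12],[55,-33,-12]),[0,.0025,0]),(seg([-60,33,-12],[55,33,-12]),[0,-.0025,0])]
def cost(v):
    Rc=Rx(v[2],v[4]);T=np.array([v[0],v[1],v[3]]);sc=0
    for X,d in L:
        a,b=[proj(c,(X+k*np.array(d))@Rc.T+T,True).astype(np.float32) for k in(1,-1)]
        S=lambda p:cv2.remap(g,p[:,:1].T.copy(),p[:,1:].T.copy(),1)[0]
        sc+=np.clip(S(a)-S(b),-20,80).mean()
    return -sc
B=np.array([.542,-.1916,.1]);RB=Rx(-.268,np.pi/6);best=[]
for up in(0,.011/130*1000*0+np.arcsin(.011/.13)):
    for dx in np.arange(-6,4,1):
        for dy in np.arange(-4,4.1,1):
            for dw in(-.02,0,.02):
                Rr=RB@Rx(0,-up);tip=np.array([.0665+dx/1000,dy/1000,0]);C=B+RB@tip-Rr@[.068,0,-.015]
                w=[C[0],C[1],-.268+dw,C[2],np.pi/6-up];best.append((cost(w),round(np.degrees(up),1),dx,dy,dw))
best.sort();print([np.round(b,2).tolist() for b in best[:4]]);print([np.round(b,2).tolist() for b in best if b[1]>0][:2])
E
python3 fin.py; python3 side.py
```

```text
24.55 [ 0.520504   -0.18585089  0.19285432] [-0.5  0.1 -0.8]
[[-98.01, 0.0, 3.0, -1.0, 0.02], [-97.61, 0.0, 3.0, -2.0, 0.02], [-97.57, 0.0, 3.0, -1.0, 0.0], [-95.95, 0.0, 3.0, -2.0, 0.0]]
[[-75.13, 4.9, 3.0, -1.0, 0.0], [-73.1, 4.9, 3.0, -1.0, 0.02]]
red start (array([299.32, 259.28]), array([26, 29,  8, 11, 25], dtype=int32)) now (array([298.56521739, 257.86956522]), array([26, 30,  6,  8, 23], dtype=int32))
[(24.636728286743164, np.float64(0.0)), (23.7601318359375, np.float64(1.0)), (23.087202072143555, np.float64(2.0)), (22.041181564331055, np.float64(3.0)), (21.22293472290039, np.float64(4.0)), (20.32291030883789, np.float64(5.0))]
```

The gripper is empty, and the closed hypothesis (98) clearly beats "resting on the latch" (75). One finer check of the closing angle in both views before handing in.

```bash
python3 - <<'E'
import re
src=open('fin.py').read().split('B=np.array')[0];exec(src)
B=np.array([.542,-.1916,.1]);RB=Rx(-.268,np.pi/6)
cs=cams.get_calibration('side');gs=cv2.GaussianBlur(cv2.cvtColor(cams.get_image('side'),cv2.COLOR_RGB2GRAY).astype(np.float32),(3,3),0)
def pose(u,dx,dy,dw):
    up=np.radians(u);C=B+RB@[.0665+dx/1000,dy/1000,0]-RB@Rx(0,-up)@[.068,0,-.015];return [C[0],C[1],-.268+dw,C[2],np.pi/6-up]
def side(v):
    Rc=Rx(v[2],v[4]);x=np.linspace(-.063,.058,80);p=proj(cs,np.c_[x,0*x-.033,0*x-.0135]@Rc.T+[v[0],v[1],v[3]]).astype(np.float32)
    S=lambda d:cv2.remap(gs,p[:,:1].T.copy(),(p[:,1:].T+d).copy(),1)[0];return (S(-1.5)-S(2)).mean()
for u in np.arange(-3,8,1.):
    P=[pose(u,dx,dy,dw) for dx in np.arange(-3,5,1) for dy in(-2,-1,0,1) for dw in(-.02,0,.02)]
    print(u,'wrist',round(-min(map(cost,P)),1),'side',round(max(side(pose(u,1,dy,0)) for dy in(-2,-1,0,1)),1))
E
```

```text
24.65 [ 0.51937791 -0.1853878   0.18894968] [ 0.8  0.  -1.7]
-3.0 wrist 106.0 side 54.5
-2.0 wrist 104.6 side 64.1
-1.0 wrist 103.1 side 70.2
0.0 wrist 100.1 side 71.8
1.0 wrist 95.3 side 71.0
2.0 wrist 88.9 side 69.4
3.0 wrist 80.2 side 67.2
4.0 wrist 75.0 side 62.0
5.0 wrist 75.7 side 53.2
6.0 wrist 73.0 side 42.1
7.0 wrist 70.7 side 30.8
```

The side view peaks at 0°, so the cover is flush and latched. Handing in.

```bash
python3 -c "from rig import finish_job;print(finish_job())"
```

```text
the job is handed in; nothing more can be done
None
```

I hooked the cover's tongues fully under the keepers and swung it down until the latch clicked. I stopped pressing at the click, released the cover and handed the job in at about 25 s. The final camera checks showed it flush on the rim, but no verdict was returned.

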